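Brake the vial shaker, load and cover it, release the brake

ROBOT

A 7-joint arm with a two-finger parallel gripper is mounted at the origin on the work surface. World frame = base frame: x ahead of the robot, y to its left, z up, the work surface at z = 0. Lengths are in mm, angles in rad, forces in N, time in s.
With the tool pointing down it reaches from about 400 to 900 mm from the base axis. Payload 5.5 kg.
Tool frame: the origin (TCP) lies at the centre of the arm's flange, where the gripper is bolted on; the fingertips stand 173 mm ahead of it and the grasp point (between the pads) lies 155 mm ahead of it; z points along the fingers, y is the line along which they close (so a half turn about z gives the same grasp; the last joint's range is limited). The gripper opens to 85 mm and grips with 20 to 120 N. Pads are 22 mm wide; open, the fingers measure 114 mm over their backs; the gripper's body (76 mm by 85 mm) begins 54 mm behind the grasp point. The pads swing forward as they close: fully open they stand 13 mm farther back than shut.
Start: joints at [1.508, 0.501, -0.427, 1.55, 0.221, 1.138, -0.21], TCP at [208.07, -615.795, 404.71] pointing down, gripper open.
Joint ranges: [-2.88, 2.88], [-0.31, 2.03], [-1.54, 1.56], [0.2, 2.42], [-1.41, 4.55], [0.19, 2.02], [-2.57, 2.57]. Speed limits (rad/s): [2.57, 2.57, 3.14, 3.14, 3.14, 3.14, 3.14].

INTERFACE

Orientations are given as a unit quaternion [x, y, z, w].
In Python, from rig import robot gives the robot as it stands. The module is installed in compiled form; this text tells all that it offers.
- The arm moves only by the shell command python3 -m crank 'ROWS' [OPENING]. ROWS is JSON, one flat list of numbers, 6 for each row, row after row: the shift along the tool's x, y, z in mm, then the turn, a rotation vector about the tool's x, y, z in degrees. A call has 1 to 10 rows; each row is the pose to reach, as a shift and turn from the pose commanded when the call began, along the tool's axes at that moment; what a row does not reach only later rows make up. A row lasts 1/10 s, in which the tool goes at most 50 mm and 8.59 degrees, less where a joint would pass 70% of its speed; a pose out of reach is approached as far as the arm can. A call with a gripper value outside its range is refused whole. OPENING is the opening, from -1 (shut) to 1 (fully open), set as the call begins (- or left out, the last holds). The fingers move at their own pace and stop on an object; the grip force is fixed at half the most. Time passes only in rows, so rows that repeat a pose let the fingers close. It gives the time, the measured TCP pose, the force, the opening and the grip force at its end, in the units of the state.
- robot.get_obs(): the state, without advancing time (a new reading comes with each control period).
- robot.grab_frame(name): name is "scene" or "top" or "wrist"; returns the picture (384x512x3 uint8, red, green, blue); there is no depth.
- robot.get_calibration(name): a dict with "camera_matrix" (3x3 intrinsics, pixels), "origin" and "attitude" of the camera in the world; the wrist camera has in their place "hand_eye" (4x4, takes a point from camera to tool coordinates, whose origin is the TCP and whose axes are the flange's). Camera axes: x right, y down, z forward; pixel columns grow to the right and rows downward; lengths in mm; the calibration is good to about 2 mm. A picture is of the moment at which its call begins: read the wrist's pose just before it. get_calibration takes no time and is no camera call.
- robot.sign_off(): hands the job in; it is judged then, once.
The state is a dict: "t": time; "joint_positions": joint angles; "qd": joint speeds; "joint_torque": joint torques, N m; "eef_pos": TCP position; "tool_rot": TCP orientation; "contact_force": force on the tool from outside, world axes, zero at the start; "torque": the same for the moment, N m; "gripper_width": finger opening in mm; "finger_force": force on a finger pad.
Only numpy, scipy, OpenCV 4.12 (cv2) and the standard library are available. Lean on these libraries where they do the work, as an engineer would, in place of code of your own. Each camera call takes 0.05 s, during which the arm holds its last target. There are 200 camera calls.

TASK

Get the bench shaker ready for a run. With its platform still empty, pull the brake lever over from its rest to the third notch (the long mark) and let go so that the ratchet holds it there; then stand every amber vial upright in a pocket of its own and lower the cover plate over the two locating pins until it rests flush on both shoulders. Only when all this is in place, with the lever still in the third notch, press the release button so that the lever springs right back to its rest, and leave everything else on the bench alone.

Things in the scene. Friction and masses are not known exactly. Their poses are not given: they have to be found in the camera images.
- shaker: bench shaker, fixed: white housing 150 x 395 x 45 mm high, steel platform (top 60 mm up) with a grey block of 5 open pockets in a row, grey console (x -65 to 65, y 135 to 265 mm, top 85 mm up) with brake lever and release button. Origin on the bench under the middle of the pocket row; y runs along the row towards the console, z up; at yaw 0 x points away from the robot
- pocket1 (a point): pocket 1 of 5 along the shaker's y, centre of its floor (60 mm above the bench); square, 34 mm wide, 25 mm deep, walls 6 mm between pockets, pitch 40 mm, walls 10 mm thick on the x sides. A vial in it stands 27 mm proud of the walls
- pocket2 (a point): pocket 2 of 5 along the shaker's y, centre of its floor (60 mm above the bench); square, 34 mm wide, 25 mm deep, walls 6 mm between pockets, pitch 40 mm, walls 10 mm thick on the x sides. A vial in it stands 27 mm proud of the walls
- pocket3 (a point): pocket 3 of 5 along the shaker's y, centre of its floor (60 mm above the bench); square, 34 mm wide, 25 mm deep, walls 6 mm between pockets, pitch 40 mm, walls 10 mm thick on the x sides. A vial in it stands 27 mm proud of the walls
- pocket4 (a point): pocket 4 of 5 along the shaker's y, centre of its floor (60 mm above the bench); square, 34 mm wide, 25 mm deep, walls 6 mm between pockets, pitch 40 mm, walls 10 mm thick on the x sides. A vial in it stands 27 mm proud of the walls
- pocket5 (a point): pocket 5 of 5 along the shaker's y, centre of its floor (60 mm above the bench); square, 34 mm wide, 25 mm deep, walls 6 mm between pockets, pitch 40 mm, walls 10 mm thick on the x sides. A vial in it stands 27 mm proud of the walls
- pin_a (a point): foot of the locating pin at the shaker's -y end, on top of its shoulder (a 28 mm post, top 115 mm above the bench). The pin is 10 mm across, 26 mm tall, the last 8 mm tapered
- pin_b (a point): the same at the +y (console) end, 224 mm from pin_a
- seat (a point): midway between the two pins at the height of the shoulder tops: where the cover's origin is when the cover is home
- brake_lever (a joint): lever angle in rad about the shaker's y: 0 at rest, leaning 0.5 rad from vertical to the shaker's -x; grows as it is pulled over to +x against a spring (1 to 2 N at the grip, a little more over each notch). A ratchet holds it at notches 1 to 4: 0.25, 0.50, 0.75, 1.00 (pull about 0.03 past a notch to catch it); stop at 1.08. Pulled too far, only the release button lets it back, all the way to rest
- lever_knob (a point): centre of the black barrel grip across the lever's end, 130 mm from the hinge: a cylinder 28 mm across and 30 mm long, along the shaker's y, with flat ends to pinch
- lever_hinge (a point): hinge axis of the lever (along the shaker's y), at shaker x = 0, y = 235 mm, 85 mm above the bench. A steel disc of 50 mm radius about it, 10 to 16 mm to the -y side of the lever, bears four black marks for the notches, the third longer
- release_button (a joint): press depth of the release button in m, 0 up, 0.010 fully down; at about 0.007 and beyond (2 to 3 N) the pawl is clear and the lever springs back. It also dips by itself as the lever ratchets
- button_top (a point): centre of the release button's top: black, 28 mm across, pressed straight down; at rest 100 mm above the bench at shaker x = 0, y = 165 mm, 70 mm from the lever's plane
- vial1: amber vial with black cap, 30 mm across, 52 mm tall, 60 g, bottom-heavy, standing on the paper liner; origin at the centre of its underside, z up. Three to five of the five are there
- vial2: amber vial with black cap, 30 mm across, 52 mm tall, 60 g, bottom-heavy, standing on the paper liner; origin at the centre of its underside, z up. Three to five of the five are there
- vial3: amber vial with black cap, 30 mm across, 52 mm tall, 60 g, bottom-heavy, standing on the paper liner; origin at the centre of its underside, z up. Three to five of the five are there
- vial4: amber vial with black cap, 30 mm across, 52 mm tall, 60 g, bottom-heavy, standing on the paper liner; origin at the centre of its underside, z up. Three to five of the five are there
- vial5: amber vial with black cap, 30 mm across, 52 mm tall, 60 g, bottom-heavy, standing on the paper liner; origin at the centre of its underside, z up. Three to five of the five are there
- cover: aluminium cover plate 70 x 260 x 6 mm, 400 g, long along its y, lying flat. Origin at the centre of its underside. Two 13 mm holes at y = -112 and +112 mm. Above its middle a black grip bar along y, 14 mm wide, 90 mm long, from 30 to 44 mm above the underside (20 mm of free space below it at its middle). Either way round fits
- wash_bottle: white plastic bottle 60 mm across, bystander
- reagent_jar: glass jar 64 mm across, bystander
- spatula: double-ended steel lab spatula, 180 mm, lying on the bench, bystander
Mind the look-alikes: they are no part of the job. Leave any red or yellow look-alike of the vial5 alone.

How it is judged:
By the outcome, as a careful person would: the job done as asked, in the order asked, and still so for the second after the job is handed in, with the robot touching nothing.
Of vial1, vial2, vial3, vial4, vial5 only 3 to 5 are there at a start; the rules pass over those that are not, and their reading is None.
At some moment in a run one of vial1, vial2, vial3, vial4, vial5, cover may be knocked a few centimetres aside while the robot is not near it.
It also fails if it takes over 208 s, if anything falls off the work surface, if the arm or the gripper's body presses on something with over 40 N, if the wrist force passes 120 N, or if a joint passes its speed limit or range.

## Working session

There is one attempt and no reset: what is moved stays moved. The work goes in short steps, Python scripts to look and compute and a shell command to move; the robot and the scene stay as the last step left them, time stands still between calls to the robot, and variables do not carry over. Pictures are saved under pics/ and viewed, at most 18 in all, crops included, and the job is handed in when it is done.

```bash
mkdir -p pics; ls
python3 - <<'E'
from rig import robot
import cv2,numpy as np
np.set_printoptions(precision=4,suppress=True)
o=robot.get_obs();print({k:np.round(v,3) for k,v in o.items()})
for n in("scene","top","wrist"):
    print(n,robot.get_calibration(n))
ims=[robot.grab_frame(n)[:,:,::-1] for n in("scene","top")]
for n,i in zip(("scene","top"),ims): cv2.imwrite(f"pics/{n}0.png",cv2.resize(i,(800,600),interpolation=cv2.INTER_CUBIC)); cv2.imwrite(f"pics/raw_{n}0.png",i)
E
```

```text
pics
{'t': np.float64(0.0), 'joint_positions': array([ 1.508,  0.502, -0.427,  1.551,  0.221,  1.138, -0.21 ]), 'qd': array([ 0.   ,  0.   ,  0.001, -0.   , -0.001,  0.001, -0.002]), 'joint_torque': array([  0.   , -56.952,  -5.816, -28.094,   0.011,   0.012,  -0.   ]), 'eef_pos': array([ 207.862, -615.509,  403.66 ]), 'tool_rot': array([ 0.987,  0.162, -0.   , -0.001]), 'contact_force': array([-0.058, -0.441,  0.003]), 'torque': array([0.039, 0.095, 0.049]), 'finger_force': np.float64(0.0), 'gripper_width': np.float64(85.485)}
scene {'camera_matrix': array([[379.4884,   0.    , 254.901 ],
       [  0.    , 379.4884, 191.4651],
       [  0.    ,   0.    ,   1.    ]]), 'origin': array([1154.6951,  521.6614,  666.2129]), 'attitude': array([ 0.343 ,  0.8003, -0.4502, -0.198 ])}
top {'camera_matrix': array([[445.5836,   0.    , 250.6669],
       [  0.    , 445.5836, 188.1147],
       [  0.    ,   0.    ,   1.    ]]), 'origin': array([ 437.4504,  -57.5418, 1226.2129]), 'attitude': array([ 0.7158, -0.6973,  0.0278, -0.0253])}
wrist {'camera_matrix': array([[340.3829,   0.    , 250.9502],
       [  0.    , 340.3829, 194.0605],
       [  0.    ,   0.    ,   1.    ]]), 'hand_eye': array([[ 0.0003, -0.9483, -0.3173, 82.4261],
       [ 1.    ,  0.0005, -0.0005, -0.5062],
       [ 0.0006, -0.3173,  0.9483, 31.2372],
       [ 0.    ,  0.    ,  0.    ,  1.    ]])}
```

View pics/scene0.png

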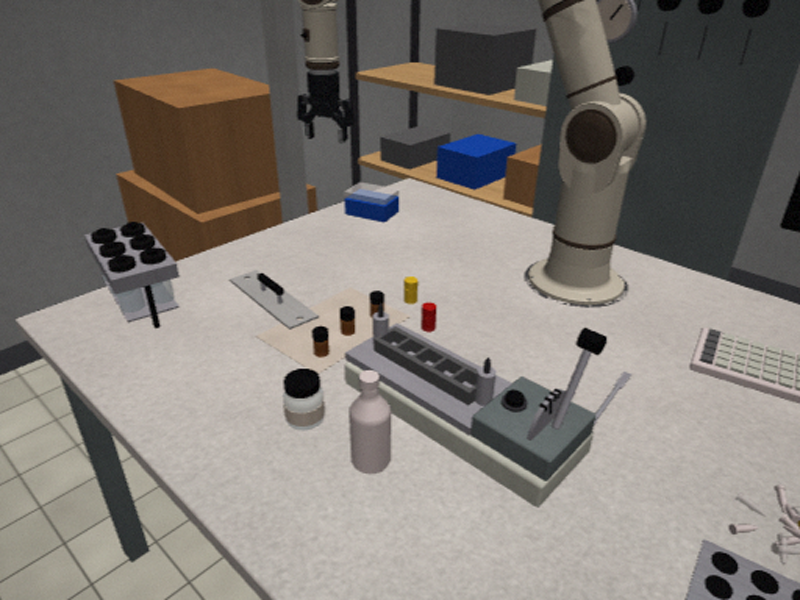

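View pics/top0.png

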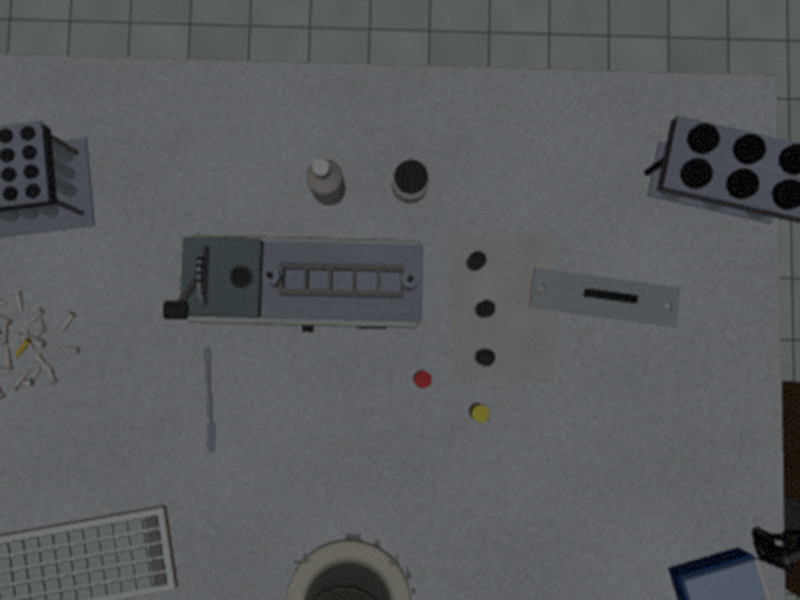

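Top view (800×600 scaled): amber, black-capped vials on the liner at (477,260), (485,308) and (485,357), so 3 are present. The look-alikes are red (422,379) and yellow (480,412). The cover is at (605,296), its grip at (610,296), and the shaker is centred near (341,280). The lever knob is at (175,310), the button at (241,276). Other things to leave alone are the racks, bottle, jar and spatula.

```bash
cat > h.py <<'E'
import numpy as np,cv2
from rig import robot
from scipy.spatial.transform import Rotation as R
np.set_printoptions(precision=2,suppress=True)
def cam(n,o=None):
    c=robot.get_calibration(n);K=np.array(c["camera_matrix"])
    if n=="wrist":
        o=o or robot.get_obs();T=np.array(c["hand_eye"]);Rt=R.from_quat(o["tool_rot"]).as_matrix()
        return K,Rt@T[:3,:3],Rt@T[:3,3]+o["eef_pos"]
    return K,R.from_quat(c["attitude"]).as_matrix(),np.array(c["origin"])
def ray(c,p): d=c[1]@np.linalg.inv(c[0])@[p[0],p[1],1]; return c[2],d/np.linalg.norm(d)
def plane(c,p,z): o,d=ray(c,p); return o+d*(z-o[2])/d[2]
def tri(obs):
    A=0;b=0;rs=[ray(c,p) for c,p in obs]
    for o,d in rs: P=np.eye(3)-np.outer(d,d);A=A+P;b=b+P@o
    x=np.linalg.solve(A,b);return x,[round(float(np.linalg.norm(np.cross(d,x-o))),1) for o,d in rs]
def proj(c,X): v=c[0]@c[1].T@(np.asarray(X,float)-c[2]);return v[:2]/v[2]
def shot(n,f=None):
    c=cam(n);im=robot.grab_frame(n)[:,:,::-1].copy()
    if f: cv2.imwrite(f"pics/{f}.png",im)
    return c,im
def blobs(m,amin=15):
    n,l,s,ce=cv2.connectedComponentsWithStats(m.astype(np.uint8));return [(ce[i],s[i]) for i in range(1,n) if s[i][4]>=amin]
E
python3 - <<'E'
from h import *
T=cam("top");S=cam("scene");print(T[1][:,2],S[1][:,2])
it=cv2.imread("pics/raw_top0.png");is_=cv2.imread("pics/raw_scene0.png")
for nm,im in(("top",it),("scene",is_)):
    print(nm)
    for c,s in blobs(im.max(2)<45,12):
        if (nm=="top" and 100<c[0]<440 and 150<c[1]<260) or (nm=="scene" and 140<c[0]<400 and 150<c[1]<280): print(c,s)
k=.64
pairs={"v1":((477,260),(320,333)),"v2":((485,308),(347,313)),"v3":((485,357),(376,298)),"knob":((175,310),(592,341)),"button":((241,276),(514,400)),"pinA":((410,279),(381,313)),"pinB":((272,275),(487,363)),"grip":((610,296),(271,284))}
for n,(a,b) in pairs.items(): print(n,*tri([(T,np.array(a)*k),(S,np.array(b)*k)]))
E
```

```text
[ 0.08 -0.   -1.  ] [-0.63 -0.58 -0.52]
top
[166.12 179.32] [165 155   3  47  65]
[130.47 174.66] [126 158   8  37 146]
[304.56 166.37] [299 161  12  12  93]
[153.84 176.62] [147 170  15  14 152]
[180.23 177.62] [179 175   3   6  13]
[113.81 195.91] [105 179  21  25 205]
[390.46 188.83] [374 185  34   9 167]
[310.16 197.2 ] [305 192  11  11  90]
[196.71 209.71] [194 208   6   4  21]
[310.16 228.29] [305 224  11  10  93]
scene
[372.39 156.07] [355 150  38  10  74]
[172.78 181.44] [165 175  16  14  85]
[241.31 192.28] [237 187   8  16  78]
[221.97 200.59] [218 196   9  10  74]
[204.78 213.56] [200 209  10  10  81]
[378.26 218.  ] [370 210  18  17 204]
[253.77 214.69] [251 212   8   6  13]
[245.45 223.6 ] [242 220   9   7  20]
[311.24 234.48] [310 230   3   9  21]
[192.78 244.97] [182 236  22  19 338]
[276.16 241.41] [266 236  21  13  37]
[355.42 252.16] [352 249   7   8  19]
[328.91 255.79] [322 250  14  13 136]
[351.25 258.38] [349 254   4  11  16]
v1 [ 588.67 -205.14   42.93] [0.2, 0.2]
v2 [ 506.89 -220.29   42.89] [0.4, 0.4]
v3 [ 424.12 -222.35   40.57] [0.9, 0.9]
knob [482.59 259.07 197.98] [0.0, 0.0]
button [545.79 187.62  88.95] [0.3, 0.3]
pinA [545.25 -88.75 118.58] [0.3, 0.3]
pinB [544.17 131.71 126.76] [1.9, 1.9]
grip [ 532.94 -435.42   33.82] [0.7, 0.7]
```

```bash
python3 -m crank '[501,-508,0,0,0,18.65, 501,-508,0,0,0,18.65, 501,-508,0,0,0,18.65, 501,-508,0,0,0,18.65, 501,-508,0,0,0,18.65, 501,-508,0,0,0,18.65, 501,-508,0,0,0,18.65, 501,-508,0,0,0,18.65, 501,-508,0,0,0,18.65, 501,-508,0,0,0,18.65]' 1
cat >> h.py <<'E'
def go(x,y,z,yaw):
    "tool-frame row to TCP x,y,z, tool down, tool x at yaw deg"
    o=robot.get_obs();M=R.from_quat(o["tool_rot"])
    t=R.from_euler("z",yaw,degrees=True)*R.from_quat([1,0,0,0])
    d=M.inv().apply(np.array([x,y,z])-o["eef_pos"]);r=(M.inv()*t).as_rotvec(degrees=True)
    print("row",d,r,"yaw",yaw,"at",o["eef_pos"],"t",round(float(o["t"]),2))
E
python3 -c "
from h import *
go(520,25,400,0)"
```

```text
t: 1.1
eef_pos: [427.0, -164.2, 404.7]
tool_rot: [1.0, -0.0, -0.0, 0.0]
contact_force: [1.3, -0.4, 0.1]
gripper_width: 85.3
finger_force: 0.0
row [  93.01 -189.24    4.62] [ 0.03  0.   -0.  ] yaw 0 at [ 426.97 -164.23  404.72] t 1.1
```

```bash
python3 -m crank '[93,-189,0,0,0,0, 93,-189,0,0,0,0, 93,-189,0,0,0,0, 93,-189,0,0,0,0, 93,-189,0,0,0,0, 93,-189,0,0,0,0, 93,-189,0,0,0,0]'
python3 - <<'E'
from h import *
c,im=shot("wrist","w1");import pickle;pickle.dump(c,open("w1.pkl","wb"))
cv2.imwrite("pics/w1b.png",cv2.resize(im,(800,600),interpolation=cv2.INTER_CUBIC));print(c[2])
E
python3 -m crank '[0,60,0,0,0,0, 0,60,0,0,0,0, 0,60,0,0,0,0, 0,60,0,0,0,0]'
python3 - <<'E'
from h import *
c,im=shot("wrist","w2");import pickle;pickle.dump(c,open("w2.pkl","wb"));print(c[2])
E
```

```text
t: 1.8
eef_pos: [519.2, 21.7, 404.1]
tool_rot: [1.0, -0.0, -0.001, 0.0]
contact_force: [0.1, -0.8, -0.9]
gripper_width: 85.3
finger_force: 0.0
[601.39  22.43 372.74]
t: 2.25
eef_pos: [519.2, -38.1, 404.7]
tool_rot: [1.0, -0.001, -0.0, 0.0]
contact_force: [0.2, 0.1, 0.1]
gripper_width: 85.3
finger_force: 0.0
[601.42 -37.51 373.48]
```

View pics/w1b.png

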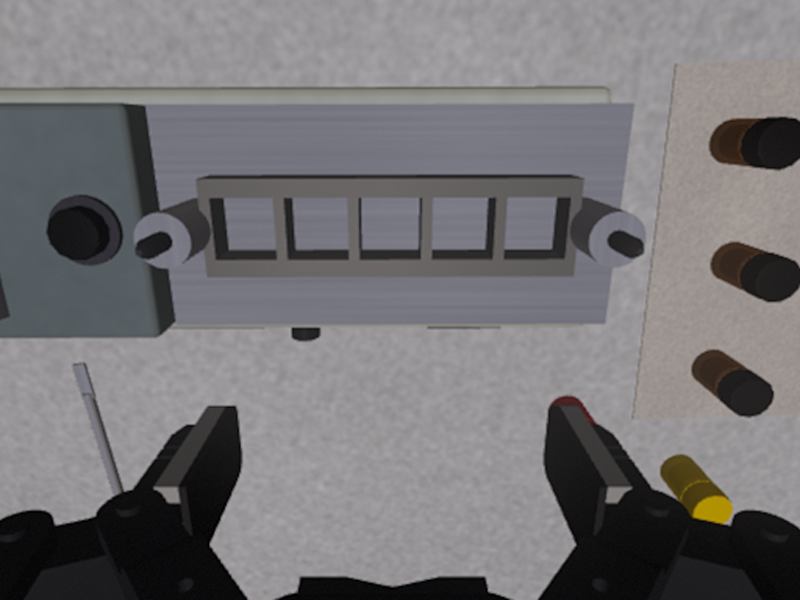

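The wrist view shows the empty pocket block from (200,180) to (580,275). Pin A is at (625,243), pin B at (153,243) and the button at (82,228). The three amber vials are on the right (caps at (775,143), (770,278), (745,392)), with red at (570,405) and yellow at (710,508).

Run:
```python
from h import *
import pickle
C=[pickle.load(open(f"w{i}.pkl","rb")) for i in(1,2)];I=[cv2.imread(f"pics/w{i}.png") for i in(1,2)]
G=[im.max(2) for im in I]
T=cam("top")
bs=[]
for g in G:
    b=[(c,s) for c,s in blobs(g<52,40) if 60<c[1]<250 and s[4]<3000]
    bs.append(b)
    for c,s in b: print(c,s)
    print()
# vertical pole axis: pin: fit with triangulation of nearest pairs
def near(b,p): return min(b,key=lambda q:np.linalg.norm(q[0]-p))
for nm,X in {"pinA":(545,-89,128),"pinB":(545,134,128),"button":(545,187,98),"v1":(588,-205,45),"v2":(507,-220,45),"v3":(424,-222,45)}.items():
    q=[near(b,proj(c,X)) for b,c in zip(bs,C)]
    print(nm,[a[0]-proj(c,X) for a,c in zip(q,C)],*tri([(c,a[0]) for a,c in zip(q,C)]))
# light disc of shoulder
big=np.hstack([cv2.resize(I[0][120:200,80:160],(400,400),interpolation=cv2.INTER_CUBIC),cv2.resize(I[0][120:200,350:430],(400,400),interpolation=cv2.INTER_CUBIC)]);cv2.imwrite("pics/pins.png",big)
```

```text
[ 90.81 100.96] [ 79  67  23  71 786]
[488.94  90.87] [ 460   75   52   33 1303]
[248.85 112.51] [132 112 236   2 388]
[ 69.86 141.08] [ 50 125  29  40 125]
[146.69 151.49] [134 127  43  39 463]
[196.34 154.8 ] [182 127  41  39 357]
[303.18 154.1 ] [277 127  40  38 319]
[351.54 151.05] [323 127  42  38 449]
[ 50.18 148.31] [  30  131   41   36 1152]
[127.22 151.88] [119 142  15  22 148]
[ 98.18 156.45] [ 87 149  23  16 259]
[399.72 155.6 ] [389 148  22  17 242]
[248.47 162.37] [231 159  38   7 198]
[492.7  176.84] [474 162  38  31 925]
[466.92 168.52] [461 164  15  12  83]
[103.75 189.82] [ 96 170  16  44 387]
[  1.46 194.57] [  0 181   6  23  72]
[194.89 213.06] [187 210  17   8 120]
[453.02 239.56] [448 233  11  14  50]

[ 21.66 101.11] [   4   68   33   68 1109]
[427.76  90.94] [ 402   76   49   32 1177]
[168.33 113.22] [ 64 112 235   3 328]
[278.05 157.61] [254 127  40  39 272]
[ 77.6 150. ] [ 64 128  44  39 663]
[124.02 150.91] [111 128  43  39 518]
[171.37 153.04] [159 128  41  38 397]
[221.3  157.58] [207 128  39  38 265]
[ 14.05 155.41] [  0 134  33  34 461]
[ 53.32 150.71] [ 38 137  27  30 431]
[319.1  155.68] [312 148  16  17 177]
[432.77 176.73] [408 162  44  31 886]
[ 40.52 190.39] [ 29 168  23  47 583]
[141.57 213.61] [133 210  18   8 121]
[401.57 239.81] [398 235   8  11  42]

pinA [array([-2.79, -4.91]), array([-2.09, -5.01])] [548.  -87.9 124.7] [0.0, 0.0]
pinB [array([-0.64, -4.11]), array([-4.51, -5.92])] [550.88 129.43 137.91] [0.6, 0.6]
button [array([ 0.67, -3.98]), array([36.34,  2.22])] [ 496.91  328.57 -142.83] [4.8, 4.8]
v1 [array([-7.6, -3.9]), array([-4.03, -3.95])] [ 590.88 -210.71   24.83] [0.0, 0.0]
v2 [array([-0.2 , -2.13]), array([-0.54, -2.21])] [ 509.57 -218.45   46.14] [0.0, 0.0]
v3 [array([-24.3 , -13.39]), array([-20.69, -13.08])] [ 426.19 -210.94   17.35] [0.1, 0.1]
```

View pics/pins.png

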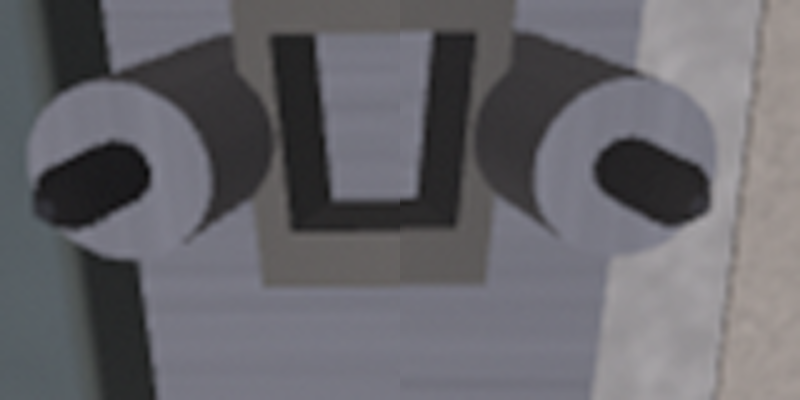

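The crop shows both pins standing on light shoulder discs: disc B is centred at raw pixel (104,154), disc A at (395,153.6).

Run:
```python
from h import *
import pickle
C=pickle.load(open("w1.pkl","rb"))
B=plane(C,(104,154),115);A=plane(C,(395,153.6),115);print(A,B,np.linalg.norm(A-B))
s=(A+B)/2;yaw=np.degrees(np.arctan2(-(B-A)[0],(B-A)[1]));print(s,yaw)
# pocket floor block corners top z=85 (800px view)
for p in((200,180),(582,180),(575,275),(210,275)): print(plane(C,np.array(p)*.64,85))
print("btn",plane(C,np.array((82,228))*.64,98))
T=cam("top")
kn=plane(T,(113.8,195.9),199);print(kn)
y=np.radians(yaw);sx=np.array([np.cos(y),np.sin(y)]);sy=np.array([-np.sin(y),np.cos(y)])
print("knob pred",s[:2]+235*sy-62.3*sx,"btn pred",s[:2]+165*sy)
go(483,259,420,0)
```

```text
[547.43 -88.37 115.  ] [547.15 135.21 115.  ] 223.58764071296426
[547.29  23.42 115.  ] 0.07319093171217302
[573.41 124.01  85.  ]
[573.4  -78.28  85.  ]
[521.24 -80.29  85.  ]
[521.27 124.41  85.  ]
btn [550.24 183.6   98.  ]
[488.42 254.88 199.  ]
knob pred [484.69 258.34] btn pred [547.08 188.42]
row [ -36.45 -296.02  -15.11] [-0.01 -0.   -0.02] yaw 0 at [519.32 -37.03 404.82] t 2.3
```

```bash
python3 -m crank '[-35,-295,-15,0,0,0, -35,-295,-15,0,0,0, -35,-295,-15,0,0,0, -35,-295,-15,0,0,0, -35,-295,-15,0,0,0, -35,-295,-15,0,0,0, -35,-295,-15,0,0,0, -35,-295,-15,0,0,0]'
python3 - <<'E'
from h import *
go(484.7,258.3,354,0)
c,im=shot("wrist","w3")
c2,it=shot("top")
for b in blobs(im.max(2)<52,100): print(b)
print(proj(c,(484.7,258.3,199)),proj(c,(547.3,258.3,85)))
cv2.imwrite("pics/w3b.png",cv2.resize(im,(640,480),interpolation=cv2.INTER_CUBIC))
E
```

```text
t: 3.1
eef_pos: [483.1, 260.5, 419.9]
tool_rot: [1.0, 0.003, -0.0, -0.0]
contact_force: [-0.1, -0.3, -0.2]
gripper_width: 85.2
finger_force: 0.0
row [ 1.58  2.26 65.89] [-0.04  0.01  0.35] yaw 0 at [483.11 260.5  419.89] t 3.1
(array([271.97,  96.67]), array([267,  48,  13,  95, 386], dtype=int32))
(array([405.07,  78.78]), array([399,  71,  13,  17, 176], dtype=int32))
(array([445.19, 103.43]), array([419,  83,  38,  40, 607], dtype=int32))
(array([338.54, 103.16]), array([ 320,   84,   38,   38, 1060], dtype=int32))
(array([489.49, 104.13]), array([458,  84,  47,  40, 750], dtype=int32))
(array([383.9 , 100.39]), array([373,  95,  25,  14, 140], dtype=int32))
(array([418.56, 106.24]), array([407, 100,  24,  14, 254], dtype=int32))
(array([398.26, 126.58]), array([393, 120,  11,  14, 111], dtype=int32))
(array([411.3 , 177.61]), array([402, 174,  19,   9, 152], dtype=int32))
(array([256.2 , 220.86]), array([ 231,  198,   52,   46, 2327], dtype=int32))
(array([ 84.94, 342.66]), array([    0,   260,   159,   124, 10587], dtype=int32))
(array([420.64, 343.4 ]), array([  345,   260,   167,   124, 10995], dtype=int32))
(array([250.58, 377.33]), array([ 176,  370,  150,   14, 1602], dtype=int32))
[256.24 220.98] [255.27 102.13]
```

View pics/w3b.png

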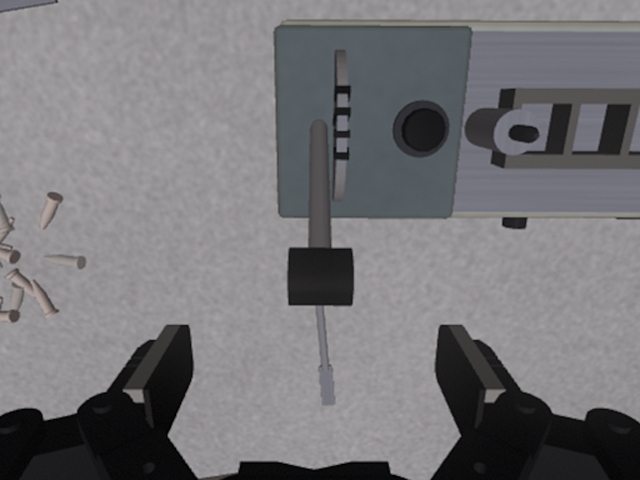

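Knob blob (256,221) agrees to the pixel with the predicted knob centre. Black notch marks are on the disc at about (343,90–155) in this view. Next: grasp and pull.

```bash
python3 -m crank '[1.5,0.5,33,0,0,0.3, 1.5,0.5,66,0,0,0.3, 1.5,0.5,66,0,0,0.3, 1.5,0.5,66,0,0,0.3, 1.5,0.5,66,0,0,0.3]'
python3 -c "
from h import *
go(484.7,258.3,354,0)"
python3 -m crank '[0,0,0,0,0,0, 0,0,0,0,0,0, 0,0,0,0,0,0, 0,0,0,0,0,0, 0,0,0,0,0,0, 0,0,0,0,0,0, 0,0,0,0,0,0, 0,0,0,0,0,0]' -1
python3 -c "
from h import *
go(484.7,258.3,354,0)"
```

```text
t: 3.7
eef_pos: [486.9, 257.2, 355.4]
tool_rot: [1.0, -0.003, 0.001, -0.0]
contact_force: [-0.1, -0.0, 0.1]
gripper_width: 85.6
finger_force: 0.0
row [-2.22 -1.06  1.38] [-0.06 -0.12 -0.35] yaw 0 at [486.92 257.22 355.38] t 3.7
t: 4.5
eef_pos: [486.2, 257.8, 354.4]
tool_rot: [1.0, -0.002, 0.0, -0.0]
contact_force: [-1.1, -0.5, 6.1]
gripper_width: 29.3
finger_force: 59.7
row [-1.46 -0.52  0.37] [-0.02 -0.05 -0.25] yaw 0 at [486.15 257.77 354.37] t 4.5
```

```bash
python3 -m crank '[12,0,-6,0,0,0, 24,0,-10,0,0,0, 36,0,-13,0,0,0, 49,0,-15,0,0,0, 62,0,-16,0,0,0, 75,0,-15,0,0,0, 88,0,-13,0,0,0, 98,0,-11,0,0,0, 103,0,-9,0,0,0, 103,0,-9,0,0,0]'
python3 -m crank '[0,0,0,0,0,0, 0,0,0,0,0,0, 0,0,0,0,0,0]'
python3 -m crank '[-5,0,-2,0,0,0, -9,0,-3,0,0,0, -9,0,-3,0,0,0, -9,0,-3,0,0,0]'
```

```text
t: 5.5
eef_pos: [588.2, 257.8, 362.0]
tool_rot: [1.0, -0.002, -0.002, -0.0]
contact_force: [-3.9, 2.1, 1.7]
gripper_width: 29.5
finger_force: 62.8
t: 5.8
eef_pos: [587.7, 257.8, 362.1]
tool_rot: [1.0, -0.002, -0.001, -0.0]
contact_force: [-4.7, 2.5, 0.2]
gripper_width: 29.0
finger_force: 62.6
t: 6.2
eef_pos: [580.2, 257.5, 364.2]
tool_rot: [1.0, -0.002, 0.001, -0.001]
contact_force: [2.4, 6.0, -12.5]
gripper_width: 29.2
finger_force: 60.8
```

```bash
python3 -m crank '[0,0,0,0,0,0, 0,0,0,0,0,0, 0,0,0,0,0,0, 0,0,0,0,0,0, 0,0,0,0,0,0]' 1
python3 -m crank '[0,0,-50,0,0,0, 0,0,-80,0,0,0, 0,0,-80,0,0,0, 0,0,-80,0,0,0]'
python3 - <<'E'
from h import *
c,im=shot("wrist","w4")
for b in blobs(im.max(2)<52,300): print(b)
for a in(.5,.75,1.0):
    t=a-.5;print(a,proj(c,(547.3+130*np.sin(t),258.3,85+130*np.cos(t))))
it=shot("top","top1")[1]; 
for b in blobs(it.max(2)<45,60): print(b[0],b[1][4])
E
```

```text
t: 6.7
eef_pos: [580.3, 256.7, 366.1]
tool_rot: [1.0, -0.003, 0.0, 0.0]
contact_force: [-0.2, -0.6, -0.2]
gripper_width: 85.5
finger_force: 0.0
t: 7.1
eef_pos: [580.2, 256.9, 446.6]
tool_rot: [1.0, -0.003, 0.001, -0.0]
contact_force: [-1.1, -0.5, -1.1]
gripper_width: 85.3
finger_force: 0.0
(array([22.16, 83.9 ]), array([  0,  79,  50,  10, 358], dtype=int32))
(array([287.73, 132.9 ]), array([223, 131, 124,   5, 390], dtype=int32))
(array([434.12, 170.71]), array([373, 167, 139,  22, 790], dtype=int32))
(array([409.67, 199.81]), array([395, 183,  25,  31, 397], dtype=int32))
(array([445.07, 200.3 ]), array([422, 183,  37,  30, 528], dtype=int32))
(array([483.81, 199.23]), array([461, 182,  38,  31, 605], dtype=int32))
(array([319.93, 201.45]), array([305, 187,  31,  30, 716], dtype=int32))
(array([249.38, 218.57]), array([ 226,  195,   48,   46, 2058], dtype=int32))
(array([ 85.  , 342.56]), array([    0,   260,   158,   124, 10600], dtype=int32))
(array([420.54, 343.25]), array([  345,   260,   167,   124, 11020], dtype=int32))
(array([250.92, 377.32]), array([ 177,  370,  149,   14, 1595], dtype=int32))
0.5 [250.48 263.13]
0.75 [250.24 215.98]
1.0 [250.04 166.19]
[118.96 197.63] 3820
[445.88 115.8 ] 330
[449.79  88.23] 304
[479.1   94.87] 308
[505.73 101.82] 207
[445.44 110.55] 301
[262.6  112.68] 323
[474.82 117.13] 304
[503.46 123.94] 281
[304.63 166.48] 90
[153.85 176.69] 142
[390.6  188.85] 153
[310.22 197.18] 85
[310.11 228.26] 90
[506.6  309.05] 1319
[449.2  361.98] 343
[265.62 371.65] 119
```

```bash
python3 -m crank '[-75,477,20,0,0,90, -75,477,20,0,0,90, -75,477,20,0,0,90, -75,477,20,0,0,90, -75,477,20,0,0,90, -75,477,20,0,0,90, -75,477,20,0,0,90, -75,477,20,0,0,90, -75,477,20,0,0,90, -75,477,20,0,0,90]' 0.18
python3 -c "
from h import *
go(505,-220,400,-90);print(robot.get_obs()['joint_positions'])"
```

```text
t: 8.2
eef_pos: [501.8, -215.7, 424.1]
tool_rot: [0.741, -0.671, -0.002, 0.001]
contact_force: [-0.4, -1.2, -1.8]
gripper_width: 50.6
finger_force: 0.0
row [ 4.62 -2.86 24.06] [0.25 0.02 5.7 ] yaw -90 at [ 501.8  -215.69  424.08] t 8.2
[-0.01  0.28  0.44  1.82 -0.13  1.08 -2.56]
```

```bash
python3 -m crank '[4,-3,24,0,0,-84, 4,-3,24,0,0,-84, 4,-3,24,0,0,-84, 4,-3,24,0,0,-84, 4,-3,24,0,0,-84, 4,-3,24,0,0,-84, 4,-3,24,0,0,-84, 4,-3,24,0,0,-84, 4,-3,24,0,0,-84, 4,-3,24,0,0,-84]'
python3 -m crank '[0,0,0,0,0,-90, 0,0,0,0,0,-90, 0,0,0,0,0,-90, 0,0,0,0,0,-90, 0,0,0,0,0,-90, 0,0,0,0,0,-90, 0,0,0,0,0,-90, 0,0,0,0,0,-90, 0,0,0,0,0,-90, 0,0,0,0,0,-90]'
python3 -c "
from h import *
go(505,-220,400,90);print(robot.get_obs()['joint_positions'])"
```

```text
t: 9.2
eef_pos: [507.2, -214.0, 399.1]
tool_rot: [1.0, 0.006, -0.003, -0.002]
contact_force: [0.3, 0.0, -0.4]
gripper_width: 50.2
finger_force: 0.0
t: 10.2
eef_pos: [507.2, -214.0, 399.0]
tool_rot: [0.727, 0.686, -0.001, -0.003]
contact_force: [0.6, -0.5, 0.5]
gripper_width: 50.3
finger_force: 0.0
row [-6.11 -1.87 -1.01] [-0.34 -0.18 -3.31] yaw 90 at [ 507.21 -214.    399.  ] t 10.2
[ 0.41  0.3  -0.07  1.82  0.02  1.03  0.27]
```

```bash
python3 -m crank '[-6,0,0,-0.3,-0.2,-3.3, -6,0,0,-0.3,-0.2,-3.3, -6,0,0,-0.3,-0.2,-3.3, -6,0,0,-0.3,-0.2,-3.3]'
python3 - <<'E'
from h import *
import pickle
c,im=shot("wrist","w5");pickle.dump(c,open("w5.pkl","wb"))
cv2.imwrite("pics/w5b.png",cv2.resize(im,(800,600),interpolation=cv2.INTER_CUBIC))
for b in blobs(im.max(2)<50,150): print(b)
go(505,-220,400,90)
for X in((588,-208,52),(508,-219,52),(425,-222,52)): print(proj(c,X))
E
```

```text
t: 10.6
eef_pos: [507.3, -219.8, 400.1]
tool_rot: [0.71, 0.705, 0.0, 0.001]
contact_force: [-0.2, 0.6, -0.8]
gripper_width: 50.6
finger_force: 0.0
(array([291.11,  20.15]), array([266,   0,  49,  35, 381], dtype=int32))
(array([499.96,  21.92]), array([ 486,    0,   26,   49, 1076], dtype=int32))
(array([335.88, 151.81]), array([319, 135,  34,  33, 829], dtype=int32))
(array([251.02, 168.88]), array([237, 153,  29,  33, 764], dtype=int32))
(array([167.47, 170.14]), array([151, 154,  35,  33, 833], dtype=int32))
(array([251.94, 341.8 ]), array([    0,   249,   510,   135, 28190], dtype=int32))
row [-0.28 -2.43  0.23] [ 0.09  0.05 -0.39] yaw 90 at [ 507.43 -219.73  400.24] t 10.65
[334.92 158.02]
[250.61 169.86]
[164.33 173.49]
```

View pics/w5b.png

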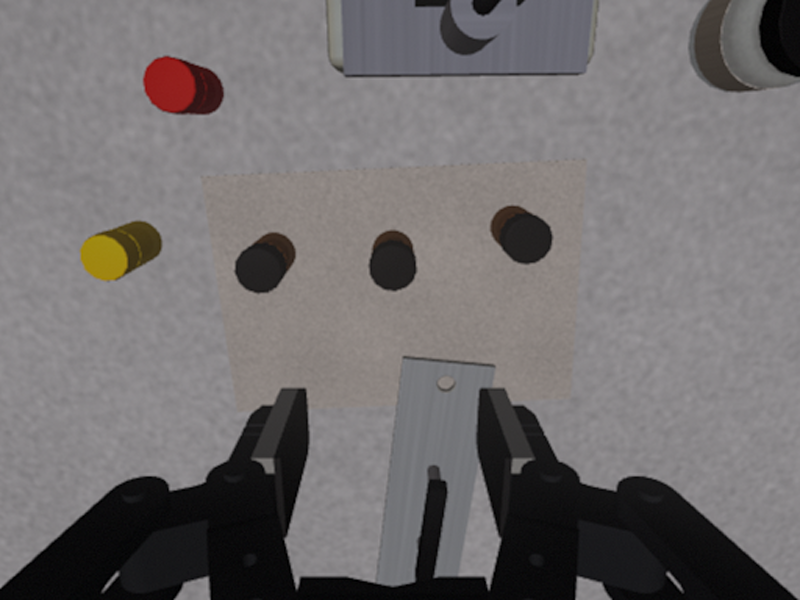

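The wrist view confirms the choice: three amber, black-capped vials on the liner at (262,265), (392,262) and (525,238). Red (172,85) and yellow (105,257) are the look-alikes to skip. The cover is below, with a hole at (446,382).

Run:
```python
from h import *
import pickle
c5=pickle.load(open("w5.pkl","rb"));T=cam("top")
for a,b in(((335.88,151.81),(304.63,166.48)),((251.02,168.88),(310.22,197.18)),((167.47,170.14),(310.11,228.26))):
    print(plane(c5,a,48),plane(T,b,48),*tri([(c5,a),(T,b)]))
```

```text
[ 589.49 -202.86   48.  ] [ 587.61 -202.63   48.  ] [ 586.37 -200.87   59.5 ] [0.4, 0.4]
[ 508.4  -219.05   48.  ] [ 506.16 -218.83   48.  ] [ 507.47 -220.2    41.5 ] [1.0, 1.0]
[ 427.28 -219.73   48.  ] [ 424.14 -219.85   48.  ] [ 424.29 -221.91   37.23] [0.6, 0.6]
```

```bash
python3 -m crank '[0.7,0.6,50,0,0,-0.4, 0.7,0.6,100,0,0,-0.4, 0.7,0.6,150,0,0,-0.4, 0.7,0.6,175,0,0,-0.4, 0.7,0.6,199,0,0,-0.4, 0.7,0.6,199,0,0,-0.4, 0.7,0.6,199,0,0,-0.4]'
python3 -c "
from h import *
go(508,-219,201,90)"
```

```text
t: 11.35
eef_pos: [508.7, -219.4, 201.7]
tool_rot: [0.707, 0.707, 0.0, 0.001]
contact_force: [0.0, -0.8, 0.5]
gripper_width: 50.4
finger_force: 0.0
row [ 0.39 -0.68  0.71] [0.09 0.05 0.05] yaw 90 at [ 508.68 -219.39  201.71] t 11.35
```

```bash
python3 -m crank '[0,0,0,0,0,0, 0,0,0,0,0,0, 0,0,0,0,0,0, 0,0,0,0,0,0, 0,0,-10,0,0,0, 0,0,-50,0,0,0, 0,0,-100,0,0,0, 0,0,-150,0,0,0, 0,0,-165,0,0,0, 0,0,-165,0,0,0]' -1
python3 -m crank '[50,10,0,0,0,0, 100,20,0,0,0,0, 150,30,0,0,0,0, 200,38,0,0,0,0, 250,38,0,0,0,0, 300,38,0,0,0,0, 322,38,0,0,0,0, 322,38,0,0,0,0, 322,38,0,0,0,0, 322,38,0,0,0,0]'
python3 -c "
from h import *
go(547.3,103.4,263,90)
c,im=shot('wrist','w6');cv2.imwrite('pics/w6b.png',im)"
```

```text
t: 12.35
eef_pos: [509.2, -219.8, 371.1]
tool_rot: [0.707, 0.707, 0.002, 0.005]
contact_force: [0.3, -0.3, -1.5]
gripper_width: 28.5
finger_force: 58.9
t: 13.35
eef_pos: [545.7, 100.9, 365.4]
tool_rot: [0.708, 0.707, -0.001, 0.001]
contact_force: [0.4, -0.7, -0.9]
gripper_width: 28.0
finger_force: 58.9
row [  2.81   1.58 102.38] [ 0.03  0.15 -0.07] yaw 90 at [545.66 100.86 365.39] t 13.35
```

View pics/w6b.png

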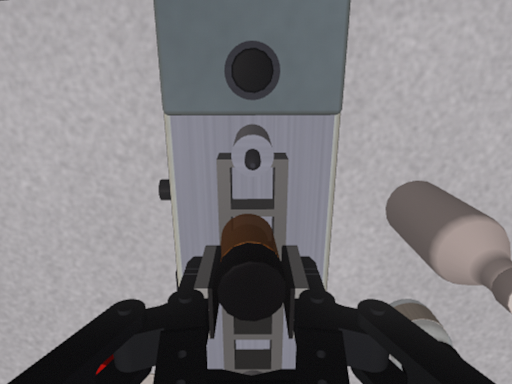

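Run:
```python
import cv2
im=cv2.imread("pics/w6.png")[190:340,180:330];cv2.imwrite("pics/w6c.png",cv2.resize(cv2.convertScaleAbs(im,alpha=1.8),(600,600),interpolation=cv2.INTER_CUBIC))
```

```text
(no output)
```

View pics/w6c.png

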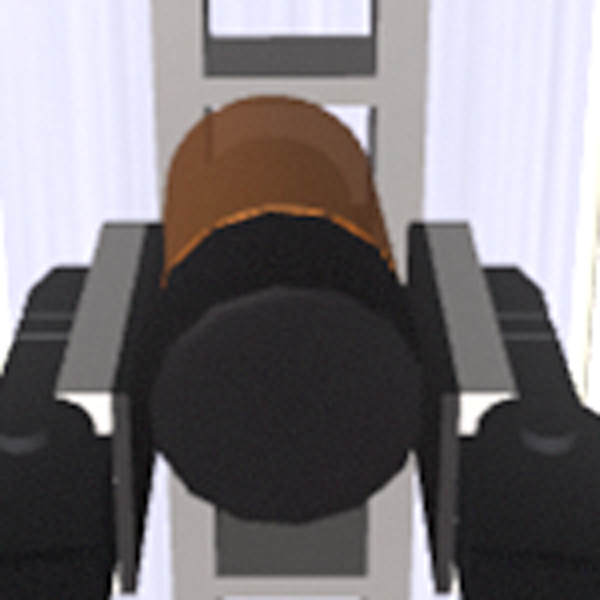

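The crop shows the vial held by its cap and nearly upright: bottom far rim at (248,214), cap centre at (251.7,291).

Run:
```python
from h import *
c=robot.get_calibration("wrist");K=np.array(c["camera_matrix"]);T=np.linalg.inv(c["hand_eye"])
for t in((15,0,201),(0,0,201),(0,0,149)):
    v=K@(T@[*t,1])[:3];print(t,v[:2]/v[2])
```

```text
(15, 0, 201) [249.74 212.89]
(0, 0, 201) [249.76 238.3 ]
(0, 0, 149) [249.26 294.81]
```

```bash
python3 -m crank '[2.7,2,40,0,0,0, 2.7,2,60,0,0,0, 2.7,2,60,0,0,0, 2.7,2,60,0,0,0]'
python3 -c "
from h import *
go(547.8,103.4,262,90)"
```

```text
t: 13.8
eef_pos: [548.2, 104.1, 306.4]
tool_rot: [0.707, 0.707, -0.0, 0.001]
contact_force: [-0.5, 0.0, -0.0]
gripper_width: 28.0
finger_force: 59.0
row [-0.58 -0.49 44.42] [ 0.09  0.1  -0.06] yaw 90 at [548.21 104.05 306.42] t 13.8
```

```bash
python3 -m crank '[-0.5,-0.5,15,0,0,0, -0.5,-0.5,25,0,0,0, -0.5,-0.5,33,0,0,0, -0.5,-0.5,40,0,0,0, -0.5,-0.5,43,0,0,0, -0.5,-0.5,44.5,0,0,0, -0.5,-0.5,44.5,0,0,0]'
python3 -c "
from h import *
go(547.8,103.4,262,90)"
```

```text
t: 14.5
eef_pos: [547.6, 104.9, 263.4]
tool_rot: [0.707, 0.707, 0.0, 0.001]
contact_force: [-4.9, -1.7, 11.5]
gripper_width: 28.0
finger_force: 60.4
row [-1.48  0.21  1.4 ] [0.12 0.1  0.06] yaw 90 at [547.58 104.88 263.4 ] t 14.5
```

```bash
python3 -m crank '[0,0,0,0,0,0, 0,0,0,0,0,0, 0,0,0,0,0,0, 0,0,-5,0,0,0, 0,0,-50,0,0,0, 0,0,-100,0,0,0, 0,0,-110,0,0,0]' 0.18
python3 -m crank '[-50,0,0,0,0,0, -100,0,0,0,0,0, -120,0,0,0,0,0, -120,0,0,0,0,0]'
python3 - <<'E'
from h import *
c,im=shot('wrist','w7');ct,it=shot('top','top2')
print("pred",proj(c,(547.3,103.4,112)),proj(c,(588.8,-202.8,48)))
for b in blobs(im.max(2)<50,150): print(b)
for b in blobs(it.max(2)<45,60):
    if 140<b[0][0]<440 and 150<b[0][1]<250:print(b[0],b[1][4])
go(588.8,-202.8,365,90)
E
```

```text
t: 15.2
eef_pos: [549.4, 105.6, 378.0]
tool_rot: [0.707, 0.707, 0.004, 0.004]
contact_force: [1.4, 0.1, 0.3]
gripper_width: 50.3
finger_force: 0.0
t: 15.6
eef_pos: [547.2, -20.0, 371.9]
tool_rot: [0.709, 0.705, -0.0, 0.002]
contact_force: [0.6, 0.2, -0.3]
gripper_width: 50.4
finger_force: 0.0
pred [247.94   6.37] [289.95 342.11]
(array([245.87,  17.22]), array([ 223,    0,   48,   42, 1587], dtype=int32))
(array([151.41,  53.32]), array([145,  42,  14,  24, 273], dtype=int32))
(array([249.34, 149.72]), array([227, 126,  45,  30, 239], dtype=int32))
(array([247.94, 198.22]), array([229, 165,  42,  40, 387], dtype=int32))
(array([251.  , 242.19]), array([231, 218,  40,  31, 464], dtype=int32))
(array([451.39, 254.34]), array([ 416,  223,   72,   63, 3429], dtype=int32))
(array([251.11, 342.09]), array([    0,   249,   510,   135, 27258], dtype=int32))
(array([250.63, 293.05]), array([245, 281,  13,  26, 273], dtype=int32))
(array([291.39, 339.37]), array([278, 324,  28,  32, 724], dtype=int32))
[304.62 166.55] 91
[153.97 176.68] 148
[184.88 177.26] 113
[390.48 188.85] 158
[310.11 228.19] 91
row [-187.58   41.43    7.12] [ 0.12  0.04 -0.01] yaw 90 at [547.38 -15.21 371.9 ] t 15.7
```

View pics/w7.png

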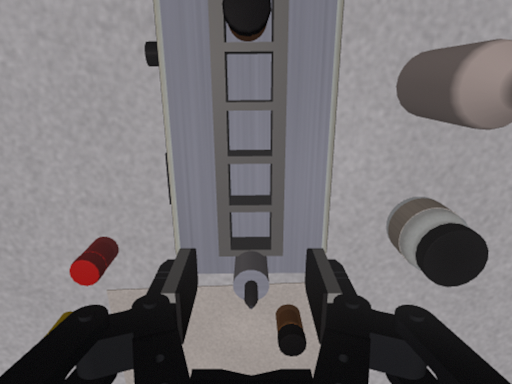

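Vial stands in pocket 5 (246,17), and vial1 shows at its expected place (291,339). Next is vial1, into pocket 3.

```bash
python3 -m crank '[-50,10,0,0,0,0, -100,20,0,0,0,0, -150,32,0,0,0,0, -187.5,41,0,0,0,0, -187.5,41,0,0,0,0, -187.5,41,0,0,0,0, -187.5,41,0,0,0,0]'
python3 -c "
from h import *
go(588.8,-202.8,201.5,90)
c,im=shot('wrist')
for b in blobs(im.max(2)<50,150): print(b[0],b[1], plane(c,b[0],48))"
```

```text
t: 16.4
eef_pos: [589.2, -199.6, 372.0]
tool_rot: [0.705, 0.709, 0.001, 0.0]
contact_force: [-0.3, 0.5, 0.6]
gripper_width: 50.0
finger_force: 0.0
row [ -3.28  -0.72 170.48] [ 0.11 -0.04  0.27] yaw 90 at [ 589.17 -199.63  371.98] t 16.4
[209.02  37.93] [185   0  46  60 514] [556.85 -85.55  48.  ]
[439.53  36.85] [ 396    0   88   78 5616] [738.11 -83.84  48.  ]
[177.67  26.88] [167  16  22  23 353] [532.7 -77.8  48. ]
[19.29 81.16] [  9  65  18  30 278] [ 401.01 -118.6    48.  ]
[34.96 80.3 ] [ 27  70  17  21 230] [ 413.91 -117.87   48.  ]
[251.51 180.8 ] [236 162  32  37 907] [ 590.91 -202.29   48.  ]
[ 77.04 196.06] [  53  177   53   39 1302] [ 432.62 -217.44   48.  ]
[250.44 342.  ] [    0   249   510   135 27853] [ 590.75 -380.07   48.  ]
```

```bash
python3 -m crank '[-2.7,0.5,50,0,0,0.3, -2.7,0.5,100,0,0,0.3, -2.7,0.5,140,0,0,0.3, -2.7,0.5,160,0,0,0.3, -2.7,0.5,170,0,0,0.3, -2.7,0.5,170,0,0,0.3, -2.7,0.5,170,0,0,0.3]'
python3 -m crank '[0,0,0,0,0,0, 0,0,0,0,0,0, 0,0,0,0,0,0, 0,0,0,0,0,0, 0,0,-10,0,0,0, 0,0,-50,0,0,0, 0,0,-100,0,0,0, 0,0,-150,0,0,0, 0,0,-165,0,0,0, 0,0,-165,0,0,0]' -1
python3 -c "
from h import *
go(547.8,23.4,370,90)"
```

```text
t: 17.15
eef_pos: [590.5, -204.8, 203.7]
tool_rot: [0.708, 0.706, 0.001, 0.002]
contact_force: [-0.3, -0.8, -0.3]
gripper_width: 50.7
finger_force: 0.0
t: 18.15
eef_pos: [590.2, -205.7, 371.8]
tool_rot: [0.709, 0.705, 0.002, 0.005]
contact_force: [-0.3, 0.5, -0.8]
gripper_width: 27.8
finger_force: 59.3
row [228.93 -43.4    0.51] [ 0.55  0.21 -0.26] yaw 90 at [ 590.15 -205.72  371.77] t 18.15
```

```bash
python3 -m crank '[50,-10,0,0,0,0, 100,-20,0,0,0,0, 150,-30,0,0,0,0, 200,-42,0,0,0,0, 227,-43,0,0,0,0, 227,-43,0,0,0,0, 227,-43,0,0,0,0, 227,-43,0,0,0,0]'
cat >> h.py <<'E'
def held():
    "far rim of the held amber vial's bottom against where it should be (tool x,y error, mm)"
    c,im=shot("wrist");h=cv2.cvtColor(im,cv2.COLOR_BGR2HSV)
    m=(h[...,0]<20)&(h[...,1]>90)&(h[...,2]>35);m[:, :200]=0;m[:,300:]=0;m[:190]=0;m[320:]=0
    ys,xs=np.nonzero(m);r=ys.min();k=ys<r+25
    print("n",m.sum(),"rim row",r,"col",(xs[k].min()+xs[k].max())/2,"err mm",(212.9-r)*.58,((xs[k].min()+xs[k].max())/2-249.7)*.57)
E
python3 -c "
from h import *
go(547.5,23.4,263,90);held()"
```

```text
t: 18.95
eef_pos: [546.8, 20.4, 365.7]
tool_rot: [0.709, 0.705, -0.001, 0.001]
contact_force: [-0.2, -0.1, -1.4]
gripper_width: 28.0
finger_force: 59.3
row [  3.22   0.65 102.71] [ 0.01  0.13 -0.35] yaw 90 at [546.82  20.41 365.72] t 18.95
n 1437 rim row 209 col 249.5 err mm 2.262000000000003 -0.11399999999999351
```

```bash
python3 -m crank '[0.8,0.5,40,0,0,-0.3, 0.8,0.5,60,0,0,-0.3, 0.8,0.5,60,0,0,-0.3, 0.8,0.5,60,0,0,-0.3]'
python3 -c "
from h import *
go(547.5,21.2,264,90)"
```

```text
t: 19.4
eef_pos: [547.9, 21.5, 306.9]
tool_rot: [0.707, 0.707, -0.0, 0.001]
contact_force: [0.1, 0.1, -0.3]
gripper_width: 27.5
finger_force: 59.3
row [-0.22 -0.5  42.85] [ 0.08  0.09 -0.05] yaw 90 at [547.94  21.49 306.85] t 19.4
```

```bash
python3 -m crank '[-0.3,-0.5,15,0,0,0, -0.3,-0.5,25,0,0,0, -0.3,-0.5,33,0,0,0, -0.3,-0.5,39,0,0,0, -0.3,-0.5,42,0,0,0, -0.3,-0.5,43.5,0,0,0, -0.3,-0.5,43.5,0,0,0]'
python3 -c "
from h import *
go(547.5,21.2,264,90)"
```

```text
t: 20.1
eef_pos: [547.4, 22.3, 264.5]
tool_rot: [0.707, 0.707, 0.0, 0.001]
contact_force: [-3.6, -0.7, 5.8]
gripper_width: 28.2
finger_force: 60.1
row [-1.11  0.1   0.45] [0.12 0.09 0.06] yaw 90 at [547.4   22.31 264.45] t 20.1
```

```bash
python3 -m crank '[0,0,0,0,0,0, 0,0,0,0,0,0, 0,0,0,0,0,0, 0,0,-5,0,0,0, 0,0,-50,0,0,0, 0,0,-105,0,0,0, 0,0,-105,0,0,0]' 0.18
python3 -m crank '[-50,-25,0,0,0,0, -100,-50,0,0,0,0, -145,-72,0,0,0,0, -190,-95,0,0,0,0, -240,-120,0,0,0,0, -240,-120,0,0,0,0, -240,-120,0,0,0,0, -240,-120,0,0,0,0]'
python3 -c "
from h import *
go(426.5,-219.7,202,90)
c,im=shot('wrist','w8')
for b in blobs(im.max(2)<50,150): print(b[0],b[1], plane(c,b[0],48),plane(c,b[0],110))
ct,it=shot('top','top3')
for b in blobs(it.max(2)<45,60):
    if 140<b[0][0]<440 and 150<b[0][1]<250:print(b[0],b[1][4])
"
```

```text
t: 20.8
eef_pos: [549.6, 22.8, 375.1]
tool_rot: [0.707, 0.707, 0.005, 0.005]
contact_force: [1.3, 0.4, -0.0]
gripper_width: 50.5
finger_force: 0.0
t: 21.6
eef_pos: [427.5, -217.5, 368.6]
tool_rot: [0.707, 0.707, 0.001, 0.001]
contact_force: [0.2, 0.5, 0.1]
gripper_width: 50.5
finger_force: 0.0
row [ -2.04  -1.47 166.58] [0.16 0.05 0.01] yaw 90 at [ 427.5  -217.5   368.58] t 21.6
[417.75  16.7 ] [ 396    0   55   33 1124] [556.33 -89.23  48.  ] [528.89 -99.1  110.  ]
[246.8  181.03] [231 162  32  37 920] [ 425.32 -219.91   48.  ] [ 425.96 -201.77  110.  ]
[251.27 341.83] [    0   249   510   135 27440] [ 429.43 -395.46   48.  ] [ 429.19 -339.69  110.  ]
[166.14 179.5 ] 66
[154.03 176.67] 146
[185.91 177.58] 137
[217.59 177.8 ] 120
[390.29 188.81] 157
[322.35 223.38] 972
```

```bash
python3 -m crank '[-1,-1.8,50,0,0,0, -1,-1.8,100,0,0,0, -1,-1.8,140,0,0,0, -1,-1.8,158,0,0,0, -1,-1.8,167,0,0,0, -1,-1.8,167,0,0,0, -1,-1.8,167,0,0,0]'
python3 -m crank '[0,0,0,0,0,0, 0,0,0,0,0,0, 0,0,0,0,0,0, 0,0,0,0,0,0, 0,0,-10,0,0,0, 0,0,-50,0,0,0, 0,0,-100,0,0,0, 0,0,-150,0,0,0, 0,0,-165,0,0,0, 0,0,-165,0,0,0]' -1
python3 -c "
from h import *
go(547.5,-56.6,370,90)"
```

```text
t: 22.4
eef_pos: [426.9, -218.6, 202.3]
tool_rot: [0.706, 0.708, 0.001, 0.002]
contact_force: [0.4, 0.5, 0.5]
gripper_width: 50.3
finger_force: 0.0
t: 23.4
eef_pos: [426.5, -219.2, 370.5]
tool_rot: [0.707, 0.707, 0.002, 0.005]
contact_force: [0.8, 0.9, -1.5]
gripper_width: 28.1
finger_force: 58.8
row [162.55 121.13   0.86] [0.54 0.27 0.04] yaw 90 at [ 426.49 -219.24  370.47] t 23.4
```

```bash
python3 -m crank '[40,30,0,0,0,0, 80,60,0,0,0,0, 120,90,0,0,0,0, 160,120,0,0,0,0, 162,120,0,0,0,0, 162,120,0,0,0,0, 162,120,0,0,0,0]'
python3 -c "
from h import *
go(547.5,-56.6,306,90);held()"
```

```text
t: 24.1
eef_pos: [544.4, -57.6, 365.3]
tool_rot: [0.707, 0.707, -0.001, 0.0]
contact_force: [-0.7, 0.9, -1.3]
gripper_width: 28.1
finger_force: 58.9
row [ 1.15  3.12 59.26] [-0.03  0.1  -0.  ] yaw 90 at [544.41 -57.64 365.27] t 24.1
n 1542 rim row 217 col 246.5 err mm -2.3779999999999966 -1.8239999999999934
```

```bash
python3 -m crank '[3,4,40,0,0,0, 3,4,59,0,0,0, 3,4,59,0,0,0, 3,4,59,0,0,0, 3,4,59,0,0,0]'
python3 -c "
from h import *
go(548.8,-54.3,263,90);held()"
```

```text
t: 24.65
eef_pos: [550.0, -54.5, 308.9]
tool_rot: [0.707, 0.707, 0.001, 0.002]
contact_force: [-0.4, -0.7, -0.5]
gripper_width: 28.3
finger_force: 59.0
row [ 0.3  -1.39 45.93] [ 0.26  0.1  -0.02] yaw 90 at [549.98 -54.52 308.94] t 24.65
n 1547 rim row 218 col 247.0 err mm -2.9579999999999966 -1.5389999999999935
```

```bash
python3 -m crank '[0.7,-1.3,15,0,0,0, 0.7,-1.3,25,0,0,0, 0.7,-1.3,34,0,0,0, 0.7,-1.3,41,0,0,0, 0.7,-1.3,45,0,0,0, 0.7,-1.3,46,0,0,0, 0.7,-1.3,46,0,0,0]'
python3 -c "
from h import *
go(548.8,-54.3,263,90)"
```

```text
t: 25.4
eef_pos: [548.3, -53.0, 262.8]
tool_rot: [0.707, 0.707, 0.0, 0.001]
contact_force: [-5.7, 1.3, 12.6]
gripper_width: 28.4
finger_force: 60.4
row [-1.28  0.52 -0.15] [0.09 0.09 0.06] yaw 90 at [548.28 -53.02 262.85] t 25.4
```

Vial3 is seated. Release, rise, and move over towards the cover for a look.

```bash
python3 -m crank '[0,0,0,0,0,0, 0,0,0,0,0,0, 0,0,0,0,0,0, 0,0,-5,0,0,0, 0,0,-50,0,0,0, 0,0,-110,0,0,0, 0,0,-125,0,0,0]' 0.18
python3 -m crank '[-50,-1,0,0,0,0, -100,-2,0,0,0,0, -150,-3,0,0,0,0, -160,-4,0,0,0,0, -160,-4,0,0,0,0, -160,-4,0,0,0,0]'
python3 -c "
from h import *
c,im=shot('wrist','w9');import pickle;pickle.dump(c,open('w9.pkl','wb'))
cv2.imwrite('pics/w9b.png',cv2.resize(im,(800,600),interpolation=cv2.INTER_CUBIC))
for b in blobs(im.max(2)<50,150): print(b[0],b[1], plane(c,b[0],110))
"
```

```text
t: 26.1
eef_pos: [549.1, -52.8, 390.9]
tool_rot: [0.707, 0.707, 0.002, 0.003]
contact_force: [1.5, 0.1, -0.1]
gripper_width: 50.3
finger_force: 0.0
t: 26.7
eef_pos: [544.4, -211.5, 386.6]
tool_rot: [0.706, 0.708, 0.001, 0.001]
contact_force: [0.7, 1.0, 0.3]
gripper_width: 50.3
finger_force: 0.0
[254.83   9.28] [247   0  17  21 281] [547.87 -85.75 110.  ]
[480.98  29.16] [ 448    0   64   62 3579] [696.04 -97.   110.  ]
[253.49  38.2 ] [237  29  34  16 199] [ 547.08 -102.77  110.  ]
[83.87 67.08] [ 68  51  28  30 346] [ 432.6  -120.89  110.  ]
[251.   341.83] [    0   249   510   135 28123] [ 546.   -349.53  110.  ]
```

View pics/w9b.png

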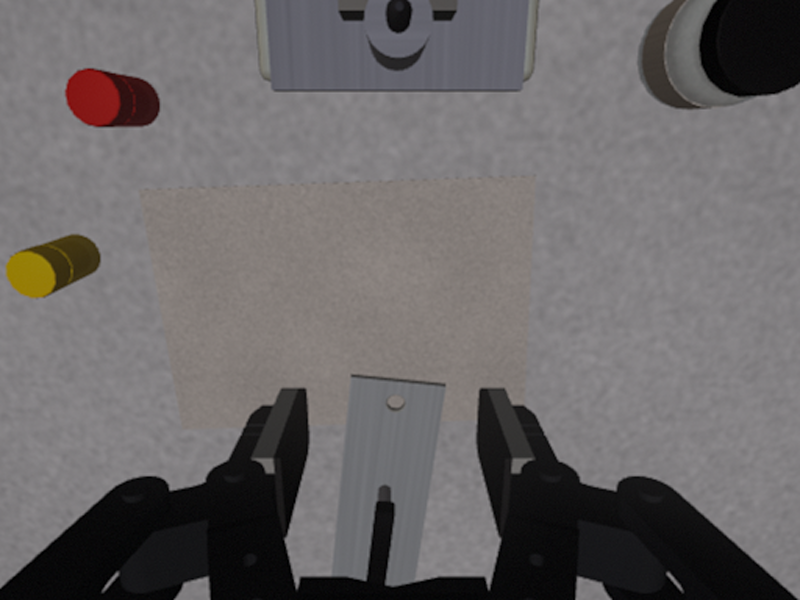

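The liner is now clear of amber vials. The cover's near hole is at (395,402) and its grip starts at (385,495). Next, move over the cover.

```bash
python3 -m crank '[-50,-3,0,0,0,0, -100,-6,0,0,0,0, -150,-9,0,0,0,0, -185,-11,0,0,0,0, -185,-11,0,0,0,0, -185,-11,0,0,0,0, -185,-11,0,0,0,0]'
python3 -c "
from h import *
c,im=shot('wrist','w10');import pickle;pickle.dump(c,open('w10.pkl','wb'))
cv2.imwrite('pics/w10b.png',cv2.resize(im,(800,600),interpolation=cv2.INTER_CUBIC))
print(c[2])
"
python3 -m crank '[-50,0,0,0,0,0, -50,0,0,0,0,0, -50,0,0,0,0,0, -50,0,0,0,0,0]'
python3 -c "
from h import *
c,im=shot('wrist','w11');import pickle;pickle.dump(c,open('w11.pkl','wb'))
print(c[2])
"
```

```text
t: 27.45
eef_pos: [534.9, -394.8, 386.8]
tool_rot: [0.705, 0.709, 0.001, 0.001]
contact_force: [0.3, 0.4, 0.2]
gripper_width: 50.2
finger_force: 0.0
[ 535.31 -312.5   355.59]
t: 27.9
eef_pos: [534.4, -446.0, 387.1]
tool_rot: [0.706, 0.708, 0.001, 0.001]
contact_force: [0.1, 0.4, 0.2]
gripper_width: 50.5
finger_force: 0.0
[ 534.97 -363.71  355.83]
```

View pics/w10b.png

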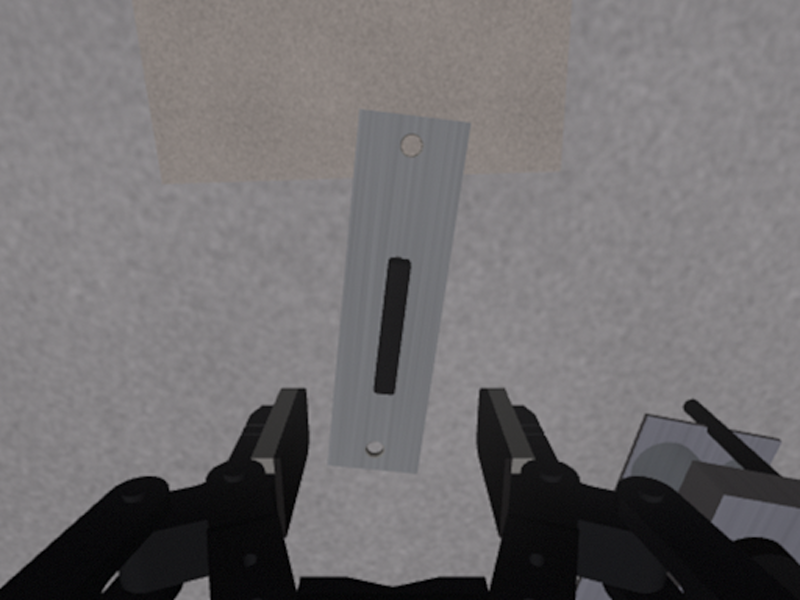

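The cover lies flat: holes at (411,145) and (375,448), grip bar from (400,258) to (385,394), turned about 7° off.

Run:
```python
from h import *
import pickle
out={}
C={i:pickle.load(open(f"w{i}.pkl","rb")) for i in(10,11)};I={i:cv2.imread(f"pics/w{i}.png") for i in C}
pts={}
for i in C:
    h=cv2.cvtColor(I[i],cv2.COLOR_BGR2HSV);g=I[i].astype(int)
    bar=[b for b in blobs(I[i].max(2)<55,200) if 150<b[0][0]<330 and b[1][2]<60 and b[1][3]>40]
    print(i,"bar",bar)
    for b in bar:
        m=np.zeros(h.shape[:2],np.uint8);x,y,w,hh,_=b[1];m[y:y+hh,x:x+w]=(I[i][y:y+hh,x:x+w].max(2)<55)
        r=cv2.minAreaRect(cv2.findNonZero(m));print(r,plane(C[i],r[0],44));pts[i,'bar']=r[0]
    # holes: warm (R>=B) pixels inside plate, near predicted
    for nm,p in(("n",(263,93)),("f",(240,287))):
        X=plane(C[10],p,4);q=proj(C[i],X).round().astype(int)
        if q[1]<12 or q[1]>372: continue
        w=g[q[1]-12:q[1]+13,q[0]-12:q[0]+13];d=(w[...,2]-w[...,0]);t=(d.min()+d.max())/2
        med=np.median(d);mm=d>med+6
        bb=sorted(blobs(mm,8),key=lambda b:np.linalg.norm(b[0]-12))[:1]
        if bb: pts[i,nm]=bb[0][0]+q-12;print(i,nm,pts[i,nm],bb[0][1],plane(C[i],pts[i,nm],4))
for nm in("n","f","bar"):
    if (10,nm) in pts and (11,nm) in pts: print(nm,*tri([(C[i],pts[i,nm]) for i in C]))
for i in C:
  if (i,"n") in pts and (i,"f") in pts:
    N=plane(C[i],pts[i,"n"],4);F=plane(C[i],pts[i,"f"],4);d=N-F
    print(i,"len",np.linalg.norm(d),"mid",(N+F)/2,"yaw",np.degrees(np.arctan2(-d[0],d[1])))
go(535,-438,387,90)
```

```text
10 bar [(array([250.55, 207.54]), array([ 240,  165,   23,   87, 1163], dtype=int32))]
((250.41542053222656, 208.17694091796875), (13.767855644226074, 87.0723876953125), 7.125016689300537) [ 536.09 -430.7    44.  ]
10 n [263.02  92.79] [  5   5  15  15 173] [ 548.07 -323.67    4.  ]
10 f [239.75 289.45] [ 6 10 12  8 44] [ 523.9  -550.19    4.  ]
11 bar [(array([251.27, 156.98]), array([ 240,  111,   24,   94, 1310], dtype=int32))]
((251.42074584960938, 157.71340942382812), (14.466531753540039, 93.64593505859375), 6.34019136428833) [ 536.36 -432.     44.  ]
11 n [264.18  35.49] [  5   4  15  16 198] [ 548.09 -323.39    4.  ]
11 f [240.12 250.2 ] [ 6  8 13 11 49] [ 523.95 -549.35    4.  ]
n [ 548.01 -323.61    5.97] [0.0, 0.0]
f [ 524.1  -546.37    9.65] [0.0, 0.0]
bar [ 536.25 -433.77   35.92] [0.1, 0.1]
10 len 227.80303345208182 mid [ 535.98 -436.93    4.  ] yaw -6.092004129107645
11 len 227.25194703615762 mid [ 536.02 -436.37    4.  ] yaw -6.099208424872272
row [7.86 0.52 0.16] [0.17 0.01 0.21] yaw 90 at [ 534.51 -445.86  387.16] t 27.95
```

```bash
python3 -m crank '[11,1.5,30,0,0,6.3, 11,1.5,75,0,0,6.3, 11,1.5,120,0,0,6.3, 11,1.5,145,0,0,6.3, 11,1.5,145,0,0,6.3, 11,1.5,145,0,0,6.3]'
python3 -c "
from h import *
go(536.1,-434.7,192,83.9)
c,im=shot('wrist','w12')
for b in blobs(im.max(2)<50,100): print(b)
"
```

```text
t: 28.55
eef_pos: [536.1, -436.2, 242.6]
tool_rot: [0.744, 0.668, 0.001, 0.001]
contact_force: [-0.1, -0.6, -0.4]
gripper_width: 50.5
finger_force: 0.0
row [ 1.53 -0.26 50.56] [ 0.16  0.03 -0.07] yaw 83.9 at [ 536.05 -436.21  242.56] t 28.55
(array([248.46, 227.18]), array([ 236,  152,   26,  154, 3777], dtype=int32))
(array([251.25, 341.96]), array([    0,   249,   510,   135, 27348], dtype=int32))
```

```bash
python3 -m crank '[1.5,0,25,0,0,0, 1.5,0,45,0,0,0, 1.5,0,50.5,0,0,0, 1.5,0,50.5,0,0,0, 1.5,0,50.5,0,0,0]'
python3 -m crank '[0,0,0,0,0,0, 0,0,0,0,0,0, 0,0,0,0,0,0, 0,0,0,0,0,0, 0,0,0,0,0,0]' -1
python3 -c "
from h import *
go(536.1,-434.7,192,83.9)"
```

```text
t: 29.1
eef_pos: [536.4, -436.3, 193.6]
tool_rot: [0.745, 0.668, 0.001, 0.003]
contact_force: [-0.5, 0.5, -0.1]
gripper_width: 50.4
finger_force: 0.0
t: 29.6
eef_pos: [535.8, -436.0, 192.7]
tool_rot: [0.745, 0.667, 0.001, 0.002]
contact_force: [-2.0, 0.3, 6.5]
gripper_width: 12.5
finger_force: 59.7
row [1.36 0.11 0.66] [ 0.2   0.1  -0.15] yaw 83.9 at [ 535.84 -436.04  192.66] t 29.6
```

```bash
python3 -m crank '[0,0,-5,0,0,0, 0,0,-30,0,0,0, 0,0,-75,0,0,0, 0,0,-120,0,0,0, 0,0,-165,0,0,0, 0,0,-200,0,0,0, 0,0,-200,0,0,0, 0,0,-200,0,0,0]'
python3 -c "
from h import *
go(547.3,23.4,390,90.1)"
python3 -m crank '[30,-2,0,0,0,0, 80,-6,0,0,0,-0.5, 130,-10,0,0,0,-1.5, 180,-14,0,0,0,-2.5, 230,-18,0,0,0,-3.5, 280,-22,0,0,0,-4.5, 330,-26,0,0,0,-5.5, 380,-30,0,0,0,-6, 420,-34,0,0,0,-6.1, 450,-37,0,0,0,-6.1]'
python3 -m crank '[0,0,0,0,0,0, 0,0,0,0,0,0, 0,0,0,0,0,0]'
python3 -c "
from h import *
c,im=shot('wrist','w13');import pickle;pickle.dump(c,open('w13.pkl','wb'))
cv2.imwrite('pics/w13b.png',cv2.resize(im,(800,600),interpolation=cv2.INTER_CUBIC))
go(547.3,23.4,390,90.1)"
```

```text
t: 30.4
eef_pos: [534.9, -435.2, 391.7]
tool_rot: [0.745, 0.668, 0.001, 0.001]
contact_force: [-0.3, -0.0, -3.8]
gripper_width: 13.1
finger_force: 59.0
row [457.26 -37.55   1.07] [ 0.16  0.08 -6.34] yaw 90.1 at [ 534.9  -435.23  391.73] t 30.4
t: 31.4
eef_pos: [545.7, 19.8, 388.3]
tool_rot: [0.707, 0.708, -0.001, -0.001]
contact_force: [0.8, -0.2, -3.8]
gripper_width: 12.8
finger_force: 59.0
t: 31.7
eef_pos: [546.7, 14.5, 389.3]
tool_rot: [0.709, 0.706, -0.001, 0.0]
contact_force: [-0.4, 0.2, -3.1]
gripper_width: 12.9
finger_force: 59.0
row [ 9.18  0.37 -0.31] [-0.01  0.12 -0.38] yaw 90.1 at [546.88  14.22 389.71] t 31.75
```

View pics/w13b.png

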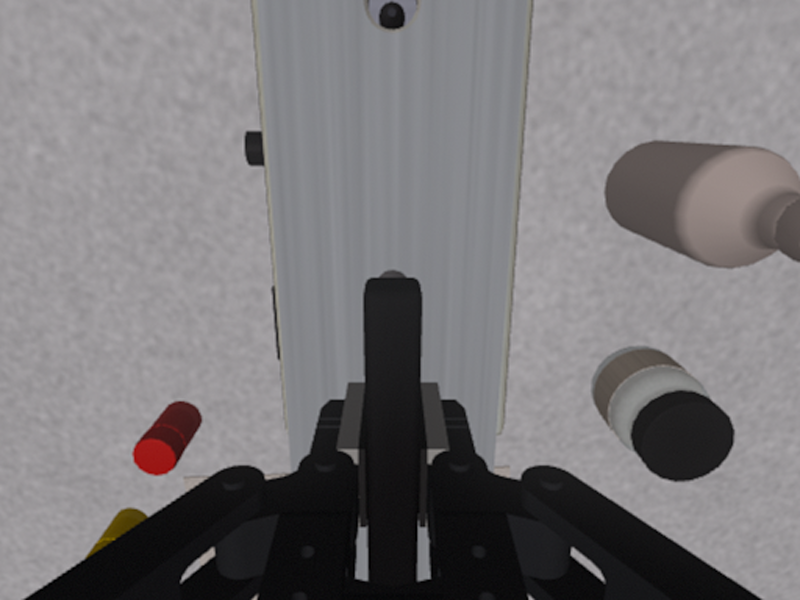

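The held cover's near hole is at the top edge, (392,~8), with pin B's dark tip inside it at (392,15). The plate edges run parallel to the shaker.

```bash
python3 - <<'E'
from h import *
import pickle
cal=robot.get_calibration("wrist");K=np.array(cal["camera_matrix"]);H=np.array(cal["hand_eye"])
def tp(p,z):
    d=H[:3,:3]@np.linalg.inv(K)@[p[0],p[1],1];o=H[:3,3];return o+d*(z-o[2])/d[2]
im=cv2.imread("pics/w13.png")
print("near rim of hole, tool:",tp((250.9,18.8),186),"sides",tp((235,3),186),tp((267,3),186))
C=pickle.load(open("w13.pkl","rb"))
b=[b for b in blobs(im.max(2)<45,30) if b[0][1]<30 and 230<b[0][0]<270];print(b)
for q in b: print("pin tip",plane(C,q[0],139))
# plate edges rows
g=cv2.GaussianBlur(im,(3,3),0).astype(int)
for r in(30,80,130,170): print(r,im[r,150:345:1].max(1)[::4])
E
python3 -c "
import cv2
im=cv2.imread('pics/w13.png')[0:240,130:370];cv2.imwrite('pics/w13c.png',cv2.resize(cv2.convertScaleAbs(im,alpha=1.5),(600,600),interpolation=cv2.INTER_CUBIC))"
```

```text
near rim of hole, tool: [106.21   0.61 186.  ] sides [111.95  -5.81 186.  ] [111.95   7.1  186.  ]
[(array([250.66,  10.27]), array([243,   2,  16,  16, 185], dtype=int32))]
pin tip [547.37 134.48 139.  ]
30 [155 160 155 137 146 141 135 139 137 139 142 138 139 140 141 141 141 137
 139 136 136 141 141 140 137 141 145 136 138 142 141 136 137 139 138 140
 141 140 138 140 141 141 136 138 140 135 136 113 157]
80 [159 157 158 160 145 141 139 135 140 136 141 140 138 139 139 144 142 137
 139 136 133 142 140 143 137 140 144 136 137 142 139 138 138 140 139 141
 141 142 137 138 143 138 138 142 136 138 124 157 146]
130 [160 157 160 158 157 144 141 136 137 138 137 141 140 135 138 139 142 141
 135 136 134 141 138 141 139 139 141 136 137 141 138 136 138 139 137 141
 141 138 140 142 140 137 142 138 139 132 157 160 160]
170 [158 158 161 151 156 159 143 141 133 139 135 140 140 138 136 138 145 142
 134 136 134 140 138 140 140 137 138 137 136 139 135 136 138 137 137 140
 140 137 139 141 138 139 140 138 142 160 160 164 162]
```

View pics/w13c.png

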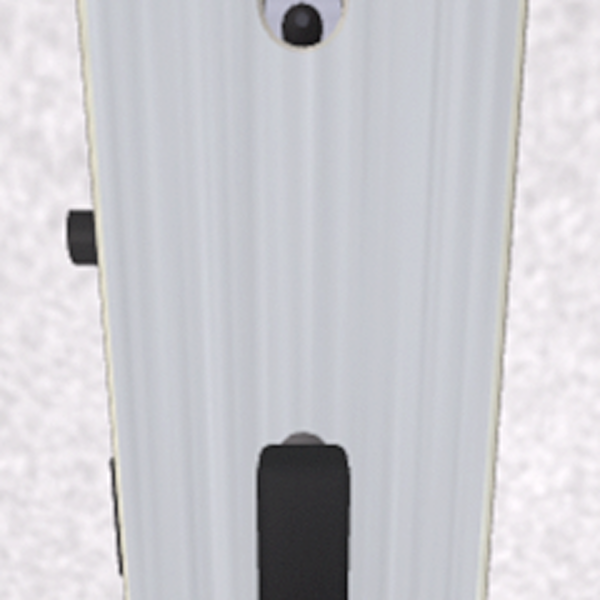

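```bash
python3 -m crank '[8,-0.2,15,0,0,-0.4, 8,-0.2,35,0,0,-0.4, 8,-0.2,45,0,0,-0.4, 8,-0.2,45,0,0,-0.4, 8,-0.2,45,0,0,-0.4, 8,-0.2,45,0,0,-0.4]'
python3 -c "
from h import *
c,im=shot('wrist','w14')
b=[b for b in blobs(im.max(2)<50,20) if b[0][1]<40 and 220<b[0][0]<280];print(b,[plane(c,q[0],140) for q in b])
cv2.imwrite('pics/w14c.png',cv2.resize(cv2.convertScaleAbs(im[0:60,200:300],alpha=1.5),(800,480),interpolation=cv2.INTER_CUBIC))
go(546.7,22.3,342,90.07)"
```

```text
t: 32.35
eef_pos: [547.7, 23.5, 346.8]
tool_rot: [0.706, 0.708, 0.001, 0.002]
contact_force: [0.1, 0.4, -3.4]
gripper_width: 13.0
finger_force: 59.0
[(array([248.75,  10.72]), array([239,   4,  19,  14, 173], dtype=int32))] [array([547.66, 136.01, 140.  ])]
row [-1.32 -0.99  4.9 ] [0.23 0.07 0.15] yaw 90.07 at [547.66  23.63 346.9 ] t 32.4
```

View pics/w14c.png

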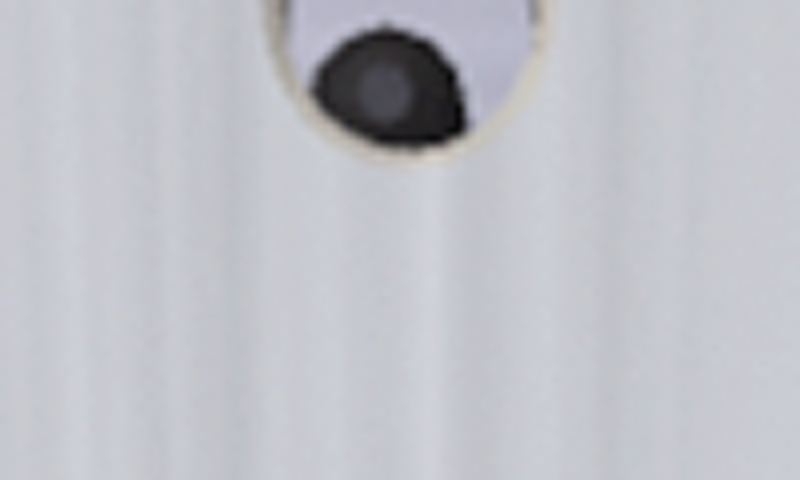

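The crop shows the pin top (light spot) at raw (248.4,11.0). The hole's lower rim is at row 19, centred on column 251.

Run:
```python
from h import *
cal=robot.get_calibration("wrist");K=np.array(cal["camera_matrix"]);H=np.array(cal["hand_eye"])
def tp(p,z):
    d=H[:3,:3]@np.linalg.inv(K)@[p[0],p[1],1];o=H[:3,3];return o+d*(z-o[2])/d[2]
print(tp((251.1,19),186)+[6.5,0,0],tp((248.4,11),205.9))
```

```text
[112.63   0.69 186.  ] [112.5   -0.55 205.9 ]
```

```bash
python3 -m crank '[-0.2,-1.1,0,0,0,0.1, -0.2,-1.1,0,0,0,0.1, -0.2,-1.1,0,0,0,0.1, -0.2,-1.1,0,0,0,0.1]'
cat >> h.py <<'E'
def pinhole():
    o=robot.get_obs();c,im=shot("wrist","ph")
    cal=robot.get_calibration("wrist");K=np.array(cal["camera_matrix"]);H=np.array(cal["hand_eye"])
    def tp(p,z):
        d=H[:3,:3]@np.linalg.inv(K)@[p[0],p[1],1];q=H[:3,3];return q+d*(z-q[2])/d[2]
    w=im[0:18,238:262].max(2).astype(int);m=(w>=48)&(w<110)
    m0=im[0:24,230:275].max(2)<48;b=max(blobs(m0,10),key=lambda b:b[1][4]);print("dark",b[0]+[230,0],b[1])
    print(im[6:17,240:264].max(2))
    return tp,o
E
python3 -c "
from h import *
pinhole();go(546.4,23.2,342,90.07)"
```

```text
t: 32.8
eef_pos: [546.1, 23.7, 346.1]
tool_rot: [0.706, 0.708, 0.0, 0.001]
contact_force: [0.6, 0.5, -2.6]
gripper_width: 13.1
finger_force: 59.0
dark [251.4   10.88] [ 12   4  19  14 172]
[[134 134 135 137 128  94  46  27  32  32  34  33  33  32  30  28  23  30
   92 130 137 134 134 133]
 [134 134 136 128  92  46  29  32  34  36  35  35  35  34  31  30  26  23
   45  96 129 135 134 133]
 [133 134 131  98  45  30  33  35  36  37  41  46  46  39  32  28  28  26
   21  45  94 127 134 132]
 [132 134 112  61  27  33  37  37  38  43  51  54  54  50  42  31  28  29
   25  19  47 109 134 131]
 [131 133 100  38  31  34  35  38  40  50  53  54  54  53  49  35  26  25
   25  23  26 105 134 129]
 [132 136  99  34  30  34  36  37  41  51  55  54  53  53  52  39  25  26
   27  21  16  86 125 130]
 [132 130  88  26  32  34  35  36  42  51  54  54  54  54  54  38  24  24
   25  22  17  54 112 132]
 [133 112  60  26  31  34  34  36  39  48  54  54  54  55  47  32  24  25
   22  22  16  53 110 134]
 [124  99  44  26  30  31  33  33  33  38  48  55  53  51  40  25  24  23
   22  18  37  86 123 134]
 [125 113  72  30  26  31  32  34  32  31  36  45  41  38  28  23  25  21
   17  37  86 125 135 133]
 [126 127 110  80  55  33  29  29  29  29  28  25  25  24  23  22  17  38
   76  99 123 132 131 136]]
row [-0.51  0.32  4.03] [0.14 0.07 0.09] yaw 90.07 at [546.07  23.71 346.03] t 32.85
```

```bash
python3 -m crank '[-0.4,0.3,5,0.1,0,0.1, -0.4,0.3,10,0.1,0,0.1, -0.4,0.3,15,0.1,0,0.1, -0.4,0.3,19,0.1,0,0.1, -0.4,0.3,19,0.1,0,0.1, -0.4,0.3,19,0.1,0,0.1]'
python3 -c "
from h import *
go(546.4,23.2,307.5,90.07)"
```

```text
t: 33.45
eef_pos: [546.4, 23.3, 326.7]
tool_rot: [0.707, 0.707, -0.0, 0.0]
contact_force: [-0.1, -0.1, -3.4]
gripper_width: 12.8
finger_force: 59.0
row [-0.08 -0.02 19.23] [ 0.01  0.07 -0.01] yaw 90.07 at [546.42  23.3  326.73] t 33.45
```

```bash
python3 -m crank '[0,0,4,0,0,0, 0,0,8,0,0,0, 0,0,11,0,0,0, 0,0,11,0,0,0]'
python3 -m crank '[0,0,3,0,0,0, 0,0,6,0,0,0, 0,0,7.5,0,0,0, 0,0,7.5,0,0,0]'
python3 -c "
from h import *
go(546.4,23.2,307.5,90.07)"
```

```text
t: 33.85
eef_pos: [546.1, 23.2, 315.3]
tool_rot: [0.707, 0.707, -0.001, 0.0]
contact_force: [0.0, -0.1, -2.8]
gripper_width: 12.9
finger_force: 59.0
t: 34.25
eef_pos: [546.3, 23.2, 308.1]
tool_rot: [0.707, 0.707, -0.0, 0.0]
contact_force: [-0.5, 0.0, -4.0]
gripper_width: 12.9
finger_force: 59.0
row [-0.01  0.09  0.63] [ 0.    0.07 -0.01] yaw 90.07 at [546.31  23.21 308.13] t 34.25
```

```bash
python3 -m crank '[0,0,1,0,0,0, 0,0,1,0,0,0, 0,0,1,0,0,0]'
python3 -m crank '[0,0,1,0,0,0, 0,0,1,0,0,0, 0,0,1,0,0,0]'
```

```text
t: 34.55
eef_pos: [546.5, 23.3, 307.7]
tool_rot: [0.707, 0.707, -0.0, 0.001]
contact_force: [-0.9, 0.0, -1.2]
gripper_width: 12.7
finger_force: 59.2
t: 34.85
eef_pos: [546.5, 23.3, 307.6]
tool_rot: [0.707, 0.707, -0.0, 0.001]
contact_force: [-3.5, 0.0, 7.4]
gripper_width: 12.7
finger_force: 60.4
```

```bash
python3 -m crank '[0,0,0,0,0,0, 0,0,0,0,0,0, 0,0,0,0,0,0, 0,0,0,0,0,0, 0,0,-10,0,0,0, 0,0,-50,0,0,0, 0,0,-100,0,0,0, 0,0,-110,0,0,0]' 0.18
python3 -m crank '[-50,0,0,0,0,0, -60,0,0,0,0,0, -60,0,0,0,0,0, -60,0,0,0,0,0]'
python3 -c "
from h import *
c,im=shot('wrist','w15');s=shot('scene','sc2')[1];t=shot('top','top4')[1]
a=cv2.resize(s[170:310,200:400],(800,560),interpolation=cv2.INTER_CUBIC);cv2.imwrite('pics/sc2c.png',cv2.convertScaleAbs(a,alpha=1.3))
hh=np.array([proj(c,(547.3,135.3,z)) for z in(121,141)]);print(hh)
for b in blobs(im.max(2)<50,80): print(b)
go(547.3,188.4,280,90)
"
```

```text
t: 35.65
eef_pos: [548.2, 23.7, 423.1]
tool_rot: [0.707, 0.707, 0.004, 0.004]
contact_force: [1.0, 0.9, -0.5]
gripper_width: 50.2
finger_force: 0.0
t: 36.05
eef_pos: [546.3, -36.0, 416.4]
tool_rot: [0.707, 0.707, -0.0, 0.0]
contact_force: [-0.6, 0.5, 0.2]
gripper_width: 50.2
finger_force: 0.0
[[251.79 -63.43]
 [251.85 -76.84]]
(array([165.64,  39.37]), array([160,  29,  12,  22, 225], dtype=int32))
(array([251.6 , 109.57]), array([ 241,   42,   22,  140, 2830], dtype=int32))
(array([430.28, 220.57]), array([ 399,  193,   63,   56, 2692], dtype=int32))
(array([251.83, 246.55]), array([246, 238,  12,  18, 172], dtype=int32))
(array([251.16, 342.05]), array([    0,   249,   510,   135, 27279], dtype=int32))
row [223.41   1.61 136.19] [0.01 0.03 0.19] yaw 90 at [546.43 -34.96 416.29] t 36.2
```

View pics/sc2c.png

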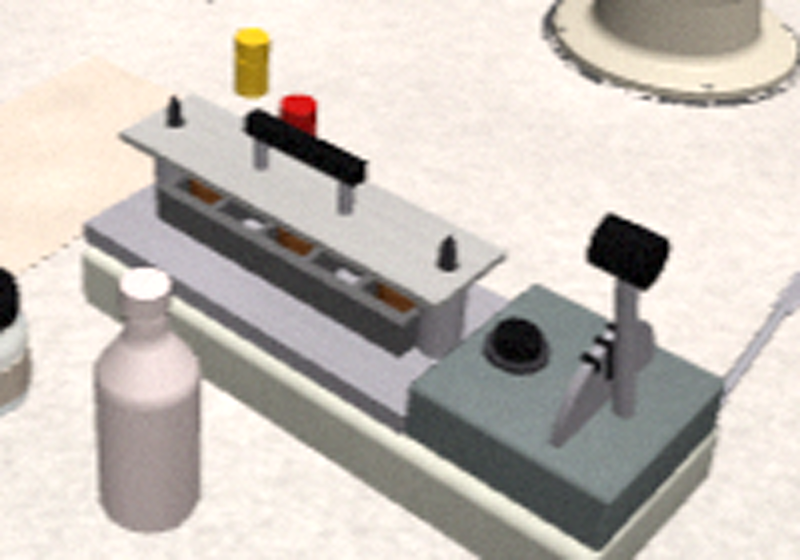

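The crop shows the cover flush on both shoulders with pin tips at (175,110) and (448,252). Amber shows in pockets 1, 3 and 5, and the lever still stands at the third mark. Next, turn and press the button with shut fingers.

```bash
python3 -m crank '[30,1,0,0,0,90, 60,1,0,0,0,90, 90,1,0,0,0,90, 120,1,0,0,0,90, 150,1,0,0,0,90, 180,1,0,0,0,90, 200,1,0,0,0,90, 219,1,0,0,0,90, 219,1,0,0,0,90, 219,1,0,0,0,90]' -1
python3 -m crank '[0,0,0,0,0,4.1, 0,0,0,0,0,4.1, 0,0,0,0,0,4.1]'
python3 -c "
from h import *
go(547.3,185,320,0)
c,im=shot('wrist','w16')
for b in blobs(im.max(2)<52,80): print(b[0],b[1],plane(c,b[0],99))"
```

```text
t: 37.2
eef_pos: [546.5, 184.9, 415.9]
tool_rot: [0.999, 0.035, -0.0, 0.0]
contact_force: [0.4, 0.5, -0.7]
gripper_width: -0.2
finger_force: 0.0
t: 37.5
eef_pos: [546.9, 183.4, 416.1]
tool_rot: [1.0, 0.002, 0.0, 0.001]
contact_force: [0.7, -0.3, 0.6]
gripper_width: 0.1
finger_force: 0.0
row [ 0.43 -1.74 96.06] [ 0.06 -0.01  0.23] yaw 0 at [546.86 183.36 416.07] t 37.5
[208. 100.] [144 100 129   1 129] [613.69 218.98  99.  ]
[405.5 142. ] [315 142 182   1 182] [580.24  53.79  99.  ]
[174.16 174.64] [163 151  23  45 358] [550.97 250.61  99.  ]
[108.25 181.49] [  69  156   79   52 3802] [544.53 308.66  99.  ]
[245.44 177.46] [230 161  32  34 840] [548.68 188.69  99.  ]
[310.68 187.46] [304 180  15  17 156] [539.78 131.29  99.  ]
[459.08 199.5 ] [ 406  188  106   23 2288] [529.09  -1.57  99.  ]
[175.2  204.48] [167 197  15  14  97] [523.34 251.55  99.  ]
[336.97 232.93] [329 230  17   7  94] [496.03 104.45  99.  ]
[250.81 342.65] [   21   246   461   138 27817] [370.97 183.27  99.  ]
```

```bash
python3 -m crank '[1,-2,40,0,0,0.2, 1,-2,80,0,0,0.2, 1,-2,110,0,0,0.2, 1,-2,130,0,0,0.2, 1,-2,136,0,0,0.2, 1,-2,136,0,0,0.2, 1,-2,136,0,0,0.2]'
python3 -m crank '[0,0,3,0,0,0, 0,0,6,0,0,0, 0,0,9,0,0,0, 0,0,12,0,0,0, 0,0,14,0,0,0, 0,0,15,0,0,0, 0,0,15,0,0,0, 0,0,15,0,0,0]'
```

```text
t: 38.25
eef_pos: [548.9, 184.5, 281.4]
tool_rot: [1.0, -0.001, 0.001, 0.0]
contact_force: [0.2, 0.3, 0.1]
gripper_width: 0.2
finger_force: 0.0
t: 39.05
eef_pos: [548.7, 184.3, 265.5]
tool_rot: [1.0, -0.002, 0.001, 0.0]
contact_force: [1.6, 0.8, 2.3]
gripper_width: -0.1
finger_force: 1.2
```

```bash
python3 -m crank '[0,0,1,0,0,0, 0,0,2,0,0,0, 0,0,2,0,0,0, 0,0,2,0,0,0, 0,0,2,0,0,0]'
python3 -c "
from h import *
s=shot('scene','sc3')[1]"
python3 -m crank '[0,0,-10,0,0,0, 0,0,-50,0,0,0, 0,0,-100,0,0,0, 0,0,-150,0,0,0, 0,0,-150,0,0,0, 0,0,-150,0,0,0]'
python3 -c "
from h import *
s=shot('scene','sc4')[1];t=shot('top')[1]
a=cv2.resize(s[150:310,170:410],(800,533),interpolation=cv2.INTER_CUBIC);cv2.imwrite('pics/sc4c.png',cv2.convertScaleAbs(a,alpha=1.3))
S=cam('scene')
for w in(0,.25,.5,.75): print(w,proj(S,(547.3+130*np.sin(w-.5),258.3,85+130*np.cos(w-.5))))
print([b for b in blobs(s.max(2)<45,150) if 340<b[0][0]<400 and 180<b[0][1]<260])
"
```

```text
t: 39.55
eef_pos: [548.6, 184.2, 263.5]
tool_rot: [1.0, -0.002, 0.001, 0.0]
contact_force: [1.8, 0.3, 3.5]
gripper_width: -0.1
finger_force: 2.0
t: 40.2
eef_pos: [547.8, 184.2, 414.4]
tool_rot: [1.0, -0.002, 0.001, 0.0]
contact_force: [-0.1, 0.4, -0.2]
gripper_width: 0.0
finger_force: 0.0
0 [378.1  218.13]
0.25 [372.1  219.47]
0.5 [364.59 224.46]
0.75 [356.03 233.05]
[(array([378.28, 217.98]), array([370, 210,  18,  17, 203], dtype=int32))]
```

View pics/sc4c.png

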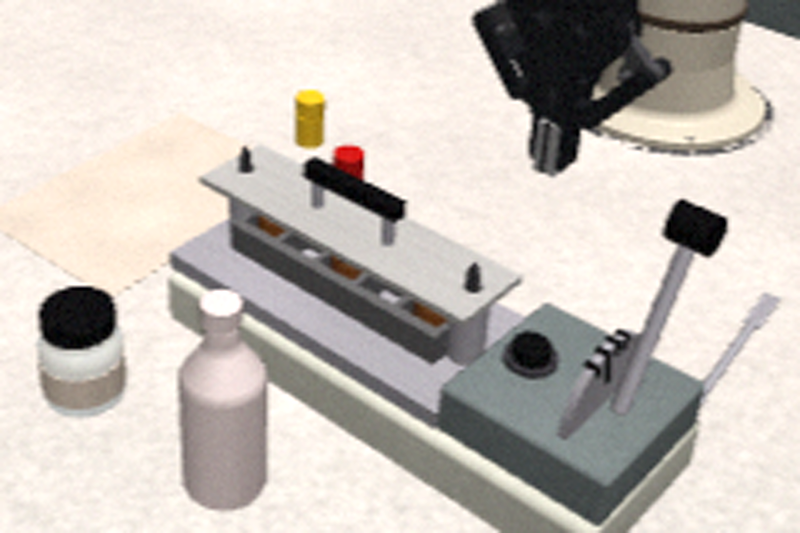

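The lever is back at rest: knob at raw (378.3,218.0) against a predicted (378.1,218.1). The cover is flush, the vials are in their pockets and the arm is clear.

```bash
python3 -c "
from rig import robot
print(robot.sign_off())"
```

```text
the job is handed in; nothing more can be done
None
```

The job is done and handed in: the lever was set to the third notch, all three amber vials stand in pockets 1, 3 and 5, the cover sits flush on both shoulders, and the button press sent the lever back to rest, about 40 s into the 208 s limit.

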